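# Load, index and close a specimen carousel

### The job

Stand every loose specimen pot upright on a station of its own on the carousel's turntable, then turn the turntable by its knob anticlockwise (seen from above) so that all pots pass the reader: on to the front mark and then one whole turn more, stopping with the knob at the front mark again. Then put the lid on so that it seats level on the rim all round, and press both clamps fully down onto it. Leave the other things on the bench where they are.

Things in the scene. Friction and masses are not known exactly. Their poses are not given: they have to be found in the camera images.
- tub_rim_centre (a point): Centre of the open mouth of the carousel housing, a fixed white round tub on the bench: rim 98 mm above the bench, 226 mm outside and 216 mm inside diameter; the tub's front (its mark) faces this frame's -x, its left +y. The turntable's flat top lies 58 mm below the rim. A black reader block 86 mm high is fixed to its outside at the back (+x). Brackets for the clamps stick out to 148 mm from the centre at +y and -y
- front_mark (a point): Black upright tick on the tub's outer wall at the front, just at the rim: where the turn knob must end
- carousel (a joint): Turntable in the tub, 204 mm across, turning about the tub's vertical axis, stiff enough to stay where left (about 1.5 N at the knob). Radians, growing anticlockwise seen from above; 0 (and each whole turn, 6.283) puts the turn knob exactly at the front mark. At the start it is 0.2 to 0.9 short of 0 (negative); it can go from -1.3 to 7.6
- turn_knob (a point): Grip point of the turn knob: a plain black upright post, 16 mm in diameter and 48 mm high, fixed on the turntable 50 mm from its axis; this point is on the post's axis 38 mm above the turntable. A gripper holding it may keep its heading while the round post turns between the fingers
- station0 (a point): Centre of the floor of a station: a shallow pocket ringed by a black rubber wall, 50 mm inside and 57 mm outside diameter, 10 mm high, its floor level with the turntable's top, 62 mm from the axis, 72 degrees anticlockwise from the turn knob; turns with the turntable. Any pot may stand on any station; hold the pot high enough that the fingertips stay above the ring
- station1 (a point): Centre of the floor of a station: a shallow pocket ringed by a black rubber wall, 50 mm inside and 57 mm outside diameter, 10 mm high, its floor level with the turntable's top, 62 mm from the axis, 144 degrees anticlockwise from the turn knob; turns with the turntable. Any pot may stand on any station; hold the pot high enough that the fingertips stay above the ring
- station2 (a point): Centre of the floor of a station: a shallow pocket ringed by a black rubber wall, 50 mm inside and 57 mm outside diameter, 10 mm high, its floor level with the turntable's top, 62 mm from the axis, 216 degrees anticlockwise from the turn knob; turns with the turntable. Any pot may stand on any station; hold the pot high enough that the fingertips stay above the ring
- station3 (a point): Centre of the floor of a station: a shallow pocket ringed by a black rubber wall, 50 mm inside and 57 mm outside diameter, 10 mm high, its floor level with the turntable's top, 62 mm from the axis, 288 degrees anticlockwise from the turn knob; turns with the turntable. Any pot may stand on any station; hold the pot high enough that the fingertips stay above the ring
- pot0_mid (a point): Middle (half-way up) of a closed cylindrical specimen pot, white with a paper band and grey cap, taller kind: 40 mm in diameter, 44 mm high; z up. May be absent
- pot1_mid (a point): Middle (half-way up) of a closed cylindrical specimen pot, white with a paper band and grey cap, taller kind: 40 mm in diameter, 44 mm high; z up. May be absent
- pot2_mid (a point): Middle (half-way up) of a closed cylindrical specimen pot, white with a paper band and grey cap, lower kind: 38 mm in diameter, 36 mm high; z up. May be absent
- pot3_mid (a point): Middle (half-way up) of a closed cylindrical specimen pot, white with a paper band and grey cap, lower kind: 38 mm in diameter, 36 mm high; z up. May be absent
- lid_knob (a point): Grip point of the loose round lid that lies flat on the bench: on the axis of its black knob (26 mm in diameter, 40 mm high), 25 mm above the lid plate's top. Plate 226 mm across, 6 mm thick; below it a plug 207 mm across, 6 mm deep, with a bevelled edge, enters the tub. The point is 37 mm above the lid's lowest face; with the lid seated it is 31 mm above the rim. 0.28 kg
- clamp_left (a joint): Clamp arm on the tub's left (+y of the tub) side. 0 = down flat, its rubber pad on the edge of the seated lid; 1.57 upright; up to 2.15 leaning outwards. Stays where left; takes about 3 N at its end. It starts open at 1.75 to 2.1
- clamp_right (a joint): Clamp arm on the tub's right (-y of the tub) side. 0 = down flat, its rubber pad on the edge of the seated lid; 1.57 upright; up to 2.15 leaning outwards. Stays where left; takes about 3 N at its end. It starts open at 1.75 to 2.1
- clamp_left_pivot (a point): Pivot of the left clamp arm: 136 mm from the tub's axis, 17 mm above the rim; the arm, 22 mm wide and 10 mm thick, runs 62 mm from here and when down points to the tub's axis
- clamp_right_pivot (a point): Pivot of the right clamp arm: 136 mm from the tub's axis, 17 mm above the rim; the arm, 22 mm wide and 10 mm thick, runs 62 mm from here and when down points to the tub's axis
- label_roll: Bystander: roll of labels, 56 mm across, 30 mm high; origin under its centre
- marker: Bystander: marker pen lying along its x, 105 by 13 by 13 mm; origin under its centre
- mouse: Bystander: computer mouse, 100 by 58 by 30 mm; origin under its centre
- wash_bottle: Bystander: white bottle, 60 mm across, 150 mm high; origin under its centre
- swab_box: Bystander: cardboard box, 70 (x) by 110 (y) by 55 mm; origin under its centre
- tube_rack: Bystander: orange rack of sample tubes, 120 (x) by 100 (y) mm, 90 mm high with its tubes; origin under its centre
Mind the look-alikes: they are no part of the job. Of the things like the part that bears lid_knob, leave any that is pink; of the rest the smaller one is meant. What is shaped like the part that bears pot1_mid but orange or turquoise is not meant.

How it is judged (in metres and radians):
On the way, in this order (a step that is already met when the one before it is completed fails the run):
1. every pot stands upright on a station of the turntable ((horizontal distance between pot0_mid and station0 below 0.014 m or horizontal distance between pot0_mid and station1 below 0.014 m or horizontal distance between pot0_mid and station2 below 0.014 m or horizontal distance between pot0_mid and station3 below 0.014 m) and height (world z) of each of pot0_mid, pot1_mid, pot2_mid, pot3_mid below 0.075 m and angle between each of pot0_mid, pot1_mid, pot2_mid, pot3_mid's own z axis and vertical below 0.15 rad and (horizontal distance between pot1_mid and station0 below 0.014 m or horizontal distance between pot1_mid and station1 below 0.014 m or horizontal distance between pot1_mid and station2 below 0.014 m or horizontal distance between pot1_mid and station3 below 0.014 m) and (horizontal distance between pot2_mid and station0 below 0.014 m or horizontal distance between pot2_mid and station1 below 0.014 m or horizontal distance between pot2_mid and station2 below 0.014 m or horizontal distance between pot2_mid and station3 below 0.014 m) and (horizontal distance between pot3_mid and station0 below 0.014 m or horizontal distance between pot3_mid and station1 below 0.014 m or horizontal distance between pot3_mid and station2 below 0.014 m or horizontal distance between pot3_mid and station3 below 0.014 m)), for 0.3 s.
2. the turntable has been turned anticlockwise through at least a full turn and stands with its knob at the front mark (value of joint carousel between 6.133 and 6.433 rad), for 0.2 s.
3. the lid is seated on the tub's rim (horizontal distance between lid_knob and tub_rim_centre below 0.008 m and z of lid_knob in the frame of tub_rim_centre between 0.027 and 0.034 m and angle between lid_knob's own z axis and vertical below 0.04 rad), for 0.3 s.
4. both clamps are down (value of joint each of clamp_left, clamp_right below 0.12 rad), for 0.2 s.
At the end, for the whole second after the job is handed in: Every pot present stands upright within 14 mm of the centre of a station; the turntable is one lap on with its knob within 0.15 rad of the front mark; the lid is level, seated on the rim and within 8 mm of the tub's axis; both clamps are within 0.12 rad of fully down; all at rest (all of step 1 and all of step 2 and all of step 3 and all of step 4 and linear speed of lid below 0.02 m/s); the robot touches nothing.
It fails at once if a bystander (label roll, marker, mouse, wash bottle, swab box or tube rack) is shoved more than 40 mm or tipped over (distance of any of label_roll, marker, mouse, wash_bottle, swab_box, tube_rack from where it was at the start of the episode above 0.04 m or angle between any of label_roll, marker, mouse, wash_bottle, swab_box, tube_rack's own z axis and vertical above 0.5 rad).
Of pot0, pot1, pot2, pot3 only 2 to 4 are there at a start; the rules pass over those that are not, and their reading is None.
At some moment in a run one of pot0, pot1, pot2, pot3, lid may be knocked a few centimetres aside while the robot is not near it.
It also fails if it takes over 210 s, if anything falls off the work surface, if the arm or the gripper's body presses on something with over 40 N, if the wrist force passes 120 N, or if a joint passes its speed limit or range.

### The arm

A 7-joint arm with a two-finger parallel gripper is mounted at the origin on the work surface. World frame = base frame: x ahead of the robot, y to its left, z up, the work surface at z = 0. Lengths are in mm, angles in rad, forces in N, time in s.
With the tool pointing down it reaches from about 425 to 875 mm from the base axis. Payload 9.9 kg.
Tool frame: the origin (TCP) lies at the very end of the fingers, on their centre line; the grasp point (between the pads) lies 19 mm behind it; x points along the fingers, z is the direction in which the jaws open and shut, and the axes are right-handed (so a half turn about x gives the same grasp; the last joint's range is limited). The gripper opens to 85 mm and grips with 20 to 120 N. Pads are 22 mm wide; open, the fingers measure 114 mm over their backs; the gripper's body (76 mm by 85 mm) begins 54 mm behind the grasp point. The pads swing forward as they close: fully open they stand 13 mm farther back than shut.
Start: joints at [1.238, 0.576, 0.025, 1.437, -0.015, 1.129, -0.057], TCP at [166.217, -654.218, 231.289] pointing down, gripper open.
Joint ranges: [-2.76, 2.76], [-0.34, 2.15], [-1.52, 1.57], [0.19, 2.46], [-1.09, 4.23], [0.17, 1.99], [-2.82, 2.82]. Speed limits (rad/s): [2.22, 2.22, 3.01, 3.01, 3.14, 3.14, 3.14].

### API

Orientations are given as a unit quaternion [w, x, y, z].
In Python, from plant import manip gives the robot as it stands.
- The arm moves only by the tool arm_command, never from a script. Its argument "increments" is a list of rows, each a list of 6 numbers: the shift along the world's x, y, z in cm, then the turn, a rotation vector about the world's x, y, z in degrees. In form: [[dx, dy, dz, rx, ry, rz], ...]. A call has exactly 8 rows; each row is the pose to reach, as a shift and turn from the pose commanded when the call began; what a row does not reach only later rows make up. A row lasts 1/12 s, in which the tool goes at most 41.7 mm and 7.16 degrees, less where a joint would pass 70% of its speed; a pose out of reach is approached as far as the arm can. A call with a gripper value outside its range is refused whole. "jaw" is the closure, from 0 (fully open) to 1 (shut), set as the call begins (left out, the last holds). The fingers move at their own pace and stop on an object; the grip force is fixed at half the most. Time passes only in rows, so rows that repeat a pose let the fingers close, or fill a call up. It gives the time, the measured TCP pose, the force and the opening at its end, in the units of the state.
- manip.get_state(): the state, without advancing time (a new reading comes with each control period).
- manip.get_image(name): name is "scene" or "top" or "wrist"; returns a dict with "image" (400x640x3 uint8, red, green, blue), "vfov" (degrees; the focal length in pixels is half the picture's height over the tangent of half this angle, whatever the lens; pixels are square), "cx", "cy" (the principal point, pixels), "rvec" (rotation vector, rad) and "tvec" (3), from world to camera coordinates, as OpenCV has them. Camera axes: x right, y down, z forward; pixel columns grow to the right and rows downward; lengths in mm; the calibration is good to about 2 mm. The wrist camera is an equidistant fisheye: a pixel r from the principal point sees the ray r / f radians off the axis. A picture is of the moment at which its call begins. There is no depth.
- manip.job_done(): hands the job in, once; it reports no verdict.
The state is a dict: "clock": time; "qpos": joint angles; "qvel": joint speeds; "effort": joint torques, N m; "position": TCP position; "ee_rot": TCP orientation; "wrist_force": force on the tool from outside, world axes, zero at the start; "moment": the same for the moment, N m; "width": opening from 0.0 (shut) to 1.0 (fully open).
Only numpy, scipy, OpenCV 4.12 (cv2) and the standard library are available. Lean on these libraries where they do the work, as an engineer would, in place of code of your own. Each camera call takes 0.05 s, during which the arm holds its last target.

## Working session

There is one attempt and no reset: what is moved stays moved. The work goes in short steps, Python scripts to look and compute and a tool call to move; the robot and the scene stay as the last step left them, time stands still between calls to the robot, and variables do not carry over. Pictures are saved under pics/ and viewed, and the job is handed in when it is done.

Besides the shell and the picture viewer there is one more tool, called after "Request:" as name([rows], argument=value, ...), one row to a line, values as JSON. arm_command: Moves the arm, as the interface text tells. Its arguments: {"type":"object","properties":{"increments":{"type":"array","items":{"type":"array","items":{"type":"number"}}},"jaw":{"type":"number"}},"required":["increments"]}

```bash
ls; mkdir -p pics
cat > h.py <<'E'
import numpy as np, cv2, json
from plant import manip
def grab(name,tag):
    d=manip.get_image(name); im=d["image"]
    np.savez(f"{tag}.npz",**{k:np.array(v) for k,v in d.items()})
    cv2.imwrite(f"pics/{tag}.png",im[:,:,::-1]); return d
def load(tag):
    return dict(np.load(f"{tag}.npz"))
def ray(d,u,v,fish=False):
    h=d["image"].shape[0]; f=h/2/np.tan(np.radians(float(d["vfov"]))/2)
    x=(u-float(d["cx"]));y=(v-float(d["cy"]))
    if fish:
        r=np.hypot(x,y);th=r/f
        c=np.array([np.sin(th)*x/max(r,1e-9),np.sin(th)*y/max(r,1e-9),np.cos(th)])
    else: c=np.array([x/f,y/f,1.])
    R=cv2.Rodrigues(np.array(d["rvec"],float).reshape(3,1))[0]
    t=np.array(d["tvec"],float).ravel()
    return -R.T@t, R.T@c
def atz(d,u,v,z,fish=False):
    o,r=ray(d,u,v,fish); s=(z-o[2])/r[2]; return o+s*r
def proj(d,p,fish=False):
    h=d["image"].shape[0]; f=h/2/np.tan(np.radians(float(d["vfov"]))/2)
    R=cv2.Rodrigues(np.array(d["rvec"],float).reshape(3,1))[0]
    t=np.array(d["tvec"],float).ravel(); p=np.atleast_2d(p)
    c=p@R.T+t
    if fish:
        r=np.hypot(c[:,0],c[:,1]);th=np.arctan2(r,c[:,2]);k=f*th/np.maximum(r,1e-9)
        return np.c_[c[:,0]*k+float(d["cx"]),c[:,1]*k+float(d["cy"])]
    return np.c_[c[:,0]/c[:,2]*f+float(d["cx"]),c[:,1]/c[:,2]*f+float(d["cy"])]
E
python3 - <<'E'
from h import *
for n in("scene","top","wrist"):
    d=grab(n,n+"0"); o,r=ray(d,d["cx"],d["cy"]); print(n,d["vfov"],d["cx"],d["cy"],o.round(),r.round(2))
s=manip.get_state()
print(s)
E
```

```text
pics
scene 47.73109312586418 323.26926684343596 195.68257054998068 [ 931.  659. 1402.] [-0.33 -0.37 -0.87]
top 47.976917417974676 313.92253175510757 204.76401954541586 [ 123.   68. 1799.] [ 0.2   0.   -0.98]
wrist 65.70646984690485 317.3439567311509 199.47563469714146 [ 243. -634.  374.] [-0.31 -0.08 -0.95]
{'clock': 0.15, 'qpos': array([ 1.2381904 ,  0.57639268,  0.02484729,  1.43770773, -0.01502631,
        1.12899115, -0.05648461]), 'qvel': array([ 3.48987283e-04, -4.10071379e-03,  1.09831293e-03, -4.39482258e-06,
       -1.37508990e-03, -1.44374543e-03,  2.20015128e-04]), 'effort': array([ 2.96813974e-03, -7.66264343e+01,  2.25261256e+00, -2.86183834e+01,
        1.55495567e-02,  9.89248976e-03,  5.38508033e-06]), 'position': array([ 166.15274452, -653.87999365,  230.60712229]), 'ee_rot': array([ 0.55780982,  0.43435804,  0.5585608 , -0.43381001]), 'wrist_force': array([-0.78198668,  0.61737138,  0.95058456]), 'moment': array([0.03361133, 0.03332268, 0.02088774]), 'width': 1.0031937543568052}
```

View pics/scene0.png

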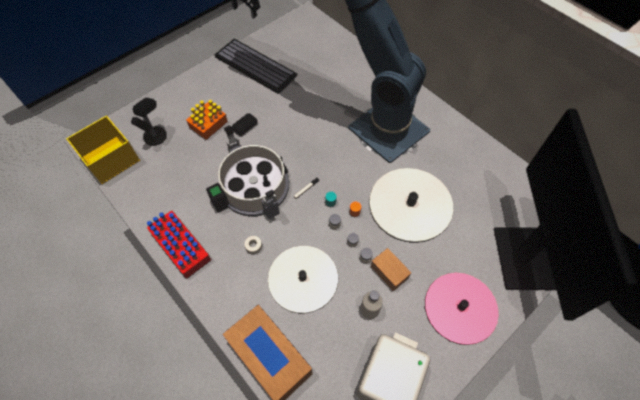

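View pics/top0.png

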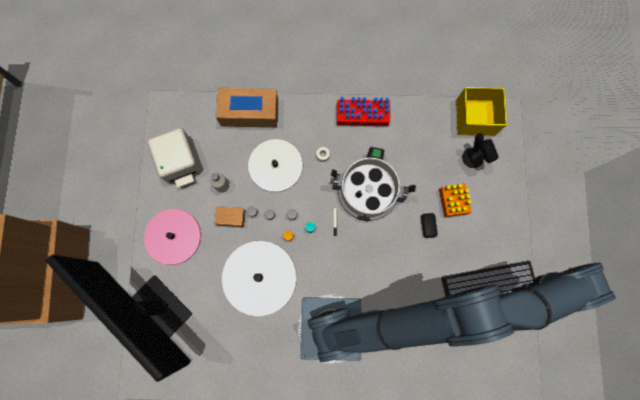

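View pics/wrist0.png

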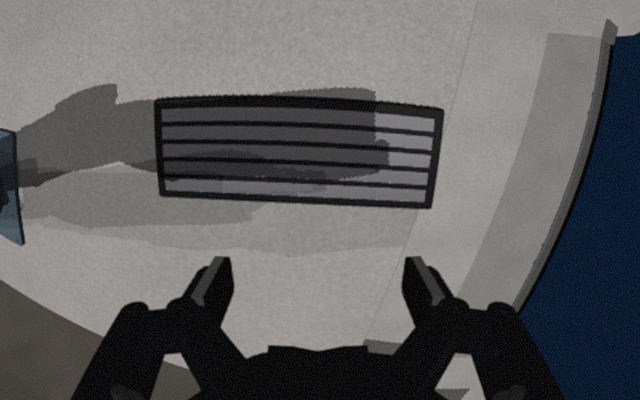

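Run:
```python
from h import *
d=load("top0"); im=d["image"]
cv2.imwrite("pics/top0z.png",cv2.resize(im[130:260,210:450,::-1],None,fx=3.3,fy=3.3,interpolation=cv2.INTER_CUBIC))
s=load("scene0"); cv2.imwrite("pics/scene0z.png",cv2.resize(s["image"][120:330,180:430,::-1],None,fx=2.8,fy=2.8,interpolation=cv2.INTER_CUBIC))
for n,u,v,z in [("tub",370,189,98),("lid",275,164,12),("p",252,212,40),("p",270,215,40),("p",292,215,40)]:
    print(n,atz(d,u,v,z).round())
for n,u,v,z in [("lid",303,277,12),("p",335,221,40),("p",353,240,40),("p",366,255,40)]:
    print(n,atz(s,u,v,z).round())
```

```text
tub [ 533. -142.   98.]
lid [650. 240.  12.]
p [442. 321.  40.]
p [431. 248.  40.]
p [433. 161.  40.]
lid [644. 242.  12.]
p [441. 172.  40.]
p [444. 263.  40.]
p [449. 329.  40.]
```

View pics/top0z.png

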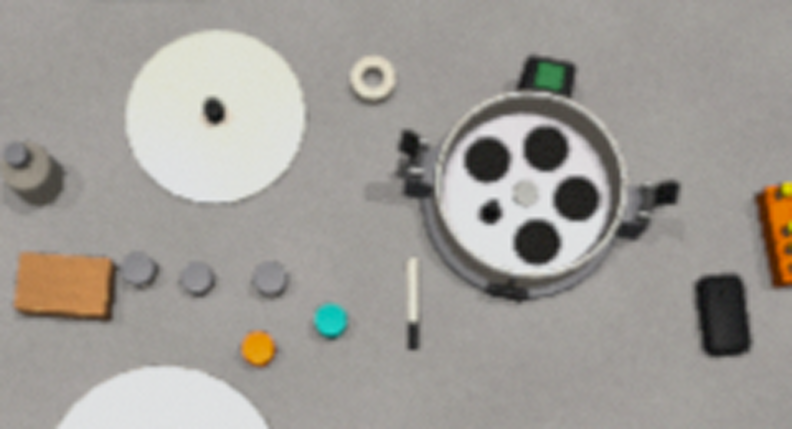

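View pics/scene0z.png

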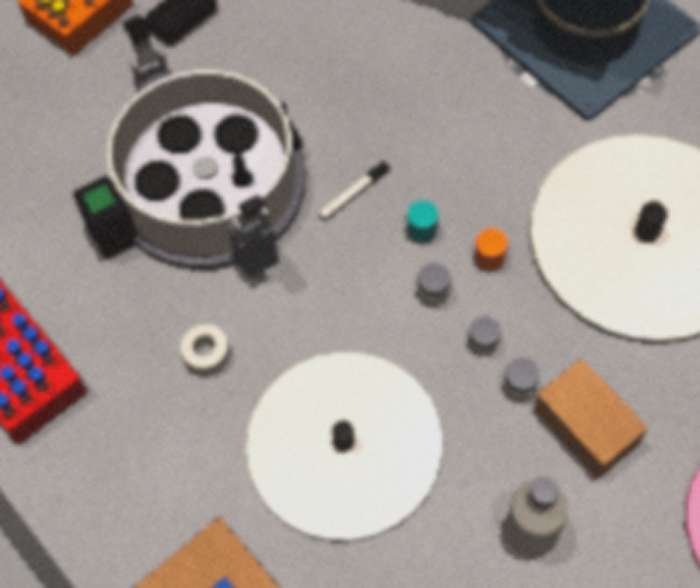

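```bash
cat >> h.py <<'E'
from scipy.spatial.transform import Rotation as Ro
def tool(s=None):
    s=s or manip.get_state(); q=s["ee_rot"]; R=Ro.from_quat([q[1],q[2],q[3],q[0]]).as_matrix()
    return R
def st():
    s=manip.get_state(); R=tool(s)
    print("t",round(s["clock"],2),"pos",s["position"].round(1),"x",R[:,0].round(3),"jaw",R[:,2].round(3),"yaw",round(np.degrees(np.arctan2(R[1,2],R[0,2])),1),"F",s["wrist_force"].round(1),"w",round(s["width"],3),"q",s["qpos"].round(2))
E
python3 - <<'E'
from h import *
st(); 
d=load("wrist0"); o,r=ray(d,d["cx"],d["cy"]); R=tool(); print(R.T@(o-manip.get_state()["position"]), R.T@r)
t=load("top0")
for p in [(322,154),(335,222),(218,182),(455,200),(429,225),(480,150)]: print(atz(t,*p,40).round())
E
```

```text
t 0.15 pos [ 166.2 -653.9  230.6] x [-0.     0.001 -1.   ] jaw [ 0.246 -0.969 -0.001] yaw -75.7 F [-0.8  0.6  1. ] w 1.003 q [ 1.24  0.58  0.02  1.44 -0.02  1.13 -0.06]
[-143.05295752   79.67345089   -0.64331055] [ 0.94877407 -0.31595387 -0.00095369]
[689.  47.  40.]
[409. -10.  40.]
[561. 464.  40.]
[ 509. -489.   40.]
[ 406. -382.   40.]
[ 721. -599.   40.]
```

Request:
arm_command([
  [2,2,2,0,0,0],
  [5,5,4,0,0,0],
  [7.5,8,5,0,0,0],
  [10,11,6,0,0,0],
  [12.5,14,7,0,0,0],
  [15,17,8,0,0,0],
  [17.5,20,9,0,0,0],
  [20,23,10,0,0,0],
])

```text
clock: 0.82
position: [367.0, -422.4, 331.8]
ee_rot: [0.558, 0.434, 0.558, -0.434]
wrist_force: [1.1, -0.1, -0.9]
width: 0.999
```

Request:
arm_command([
  [2.5,3,0,0,0,0],
  [5.5,6.3,0,0,0,0],
  [8.3,9.5,0,0,0,0],
  [11.2,12.8,0,0,0,0],
  [14,16,0,0,0,0],
  [17,20,0,0,0,0],
  [19.5,23,0,0,0,0],
  [21.4,25.9,0,0,0,0],
])

```text
clock: 1.48
position: [578.1, -168.2, 331.1]
ee_rot: [0.558, 0.434, 0.558, -0.434]
wrist_force: [0.7, -0.9, -0.1]
width: 0.995
```

Run:
```python
from h import *
st(); d=grab("wrist","w1"); st()
```

```text
t 1.48 pos [ 578.1 -168.2  331.1] x [-0. -0. -1.] jaw [ 0.246 -0.969  0.   ] yaw -75.8 F [ 0.7 -0.9 -0.1] w 0.995 q [ 0.29  0.4  -0.13  1.47  0.05  1.27 -1.17]
t 1.53 pos [ 582.7 -157.9  330.6] x [ 0.002  0.006 -1.   ] jaw [ 0.256 -0.967 -0.006] yaw -75.1 F [ 2.7  8.  -1.3] w 1.0 q [ 0.28  0.4  -0.14  1.47  0.05  1.27 -1.17]
```

View pics/w1.png

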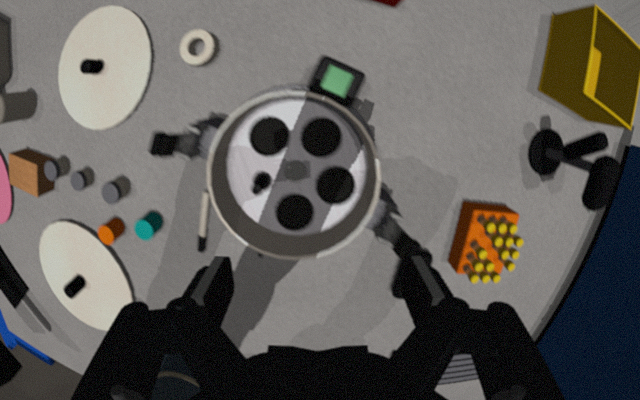

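Run:
```python
from h import *
d=grab("wrist","w2"); st()
cv2.imwrite("pics/w2z.png",cv2.resize(d["image"][40:290,130:440,::-1],None,fx=2.5,fy=2.5,interpolation=cv2.INTER_CUBIC))
```

```text
t 1.58 pos [ 580.6 -161.2  330.5] x [ 0.001  0.005 -1.   ] jaw [ 0.257 -0.966 -0.005] yaw -75.1 F [ 0.3 -1.5 -0.3] w 0.998 q [ 0.29  0.4  -0.14  1.47  0.05  1.27 -1.17]
```

View pics/w2z.png

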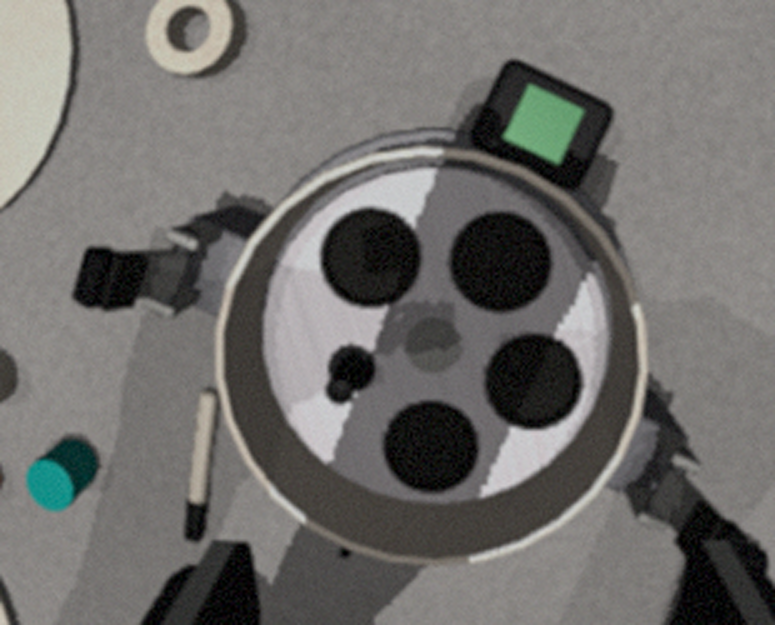

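```bash
cat > fit.py <<'E'
from h import *
from scipy.optimize import least_squares
def darkblobs(d,roi,th=45,amin=300):
    g=cv2.cvtColor(d["image"],cv2.COLOR_RGB2GRAY); x0,y0,x1,y1=roi
    m=(g<th).astype(np.uint8); mm=np.zeros_like(m); mm[y0:y1,x0:x1]=m[y0:y1,x0:x1]
    n,l,s,c=cv2.connectedComponentsWithStats(mm)
    return [(s[i,4],c[i],s[i,:4]) for i in range(1,n) if s[i,4]>amin]
E
python3 - <<'E'
from fit import *
d=load("w2")
for b in darkblobs(d,(200,90,380,240)): print(b)
z=lambda p:np.array(p)/2.5+[130-.3,40-.3]
rim=[(217,345),(232,265),(290,190),(430,146),(560,180),(622,250),(646,345),(622,445),(560,520),(430,563),(310,525),(240,440)]
P=np.array([atz(d,*z(p),98,True)[:2] for p in rim])
f=lambda x:np.hypot(P[:,0]-x[0],P[:,1]-x[1])-x[2]
r=least_squares(f,[533,-142,113]); print(r.x,f(r.x).round(1))
bl=[b for b in darkblobs(d,(200,90,380,240)) if b[0]>600]
for b in bl:
    p=atz(d,*b[1],50,True)[:2]; v=p-r.x[:2]; print(p.round(1),np.hypot(*v).round(1),np.degrees(np.arctan2(v[1],v[0])).round(1))
for n,p,zz in[("knobbase",(350,366),42),("knobtop",(340,391),88),("reader",(545,120),86),("mark",(345,552),96)]:
    p=atz(d,*z(p),zz,True)[:2]; v=p-r.x[:2]; print(n,p.round(1),np.hypot(*v).round(1),np.degrees(np.arctan2(v[1],v[0])).round(1))
E
```

```text
(np.int32(586), array([346.68600683, 101.10580205]), array([313,  90,  60,  27], dtype=int32))
(np.int32(1161), array([278.07665805, 142.75968992]), array([259, 124,  39,  38], dtype=int32))
(np.int32(1224), array([329.85620915, 144.3251634 ]), array([310, 125,  40,  40], dtype=int32))
(np.int32(1095), array([342.71141553, 192.03013699]), array([324, 174,  38,  37], dtype=int32))
(np.int32(1047), array([301.99426934, 218.29512894]), array([284, 201,  37,  36], dtype=int32))
[ 550.54621888 -142.78206762  111.91800873] [-0.9  0.7  0.6 -1.9  1.9  1.3 -0.7 -1.9 -0.5  1.7  1.2 -1.6]
[589.5 -97.4] 59.8 49.4
[ 605.4 -167.1] 60.0 -23.9
[ 544.  -203.2] 60.7 -96.2
[ 489.7 -156.6] 62.4 -167.3
knobbase [523.1 -99. ] 51.7 122.1
knobtop [ 522.8 -100.8] 50.3 123.5
reader [ 684.8 -167.1] 136.4 -10.3
mark [ 432.9 -123. ] 119.3 170.4
```

Request:
arm_command([
  [-0.8,2.5,0,0,0,6],
  [-1.7,5.5,0,0,0,12],
  [-2.6,8.5,0,0,0,18],
  [-3.5,11.5,0,0,0,24],
  [-4.4,14.5,0,0,0,30],
  [-5.2,17.5,-1,0,0,36],
  [-6.1,20.5,-2,0,0,42],
  [-7,23.5,-3,0,0,48],
])

```text
clock: 2.25
position: [506.3, 66.3, 301.0]
ee_rot: [0.687, 0.168, 0.687, -0.168]
wrist_force: [0.5, 1.3, -1.2]
width: 1.003
```

Request:
arm_command([
  [-1,3.3,0,0,0,6],
  [-2,6.6,0,0,0,12],
  [-3,10,0,0,0,18],
  [-4,13.5,0,0,0,24],
  [-5,17,0,0,0,27.7],
  [-6,20,0,0,0,27.7],
  [-7,22,0,0,0,27.7],
  [-7,22.8,0,0,0,27.7],
])

```text
clock: 2.92
position: [434.4, 296.7, 301.4]
ee_rot: [0.707, -0.001, 0.707, 0.002]
wrist_force: [-0.1, 0.6, -0.6]
width: 1.0
```

Run:
```python
from h import *
grab("wrist","w3a"); d=grab("wrist","w3"); st()
cv2.imwrite("pics/w3z.png",cv2.resize(d["image"][:,:,::-1],None,fx=1.25,fy=1.25,interpolation=cv2.INTER_CUBIC))
```

```text
t 3.02 pos [436.6 294.3 301.1] x [-0.  0. -1.] jaw [ 1.     0.002 -0.   ] yaw 0.1 F [-0.4 -0.5  0.5] w 1.0 q [-0.26  0.33 -0.58  1.7   0.2   1.17 -0.89]
```

View pics/w3z.png

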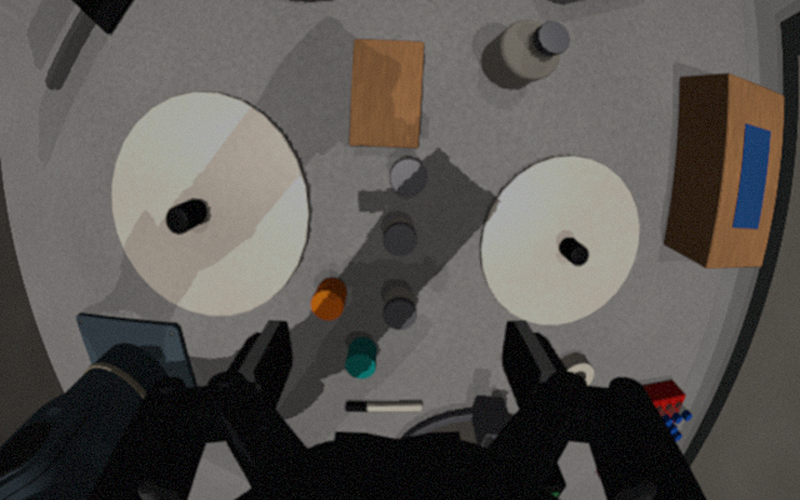

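Run:
```python
from h import *
d=load("w3"); im=d["image"][110:300,240:400,::-1].astype(float)
im=np.clip(im*2.2,0,255).astype(np.uint8)
cv2.imwrite("pics/w3y.png",cv2.resize(im,None,fx=3.1,fy=3.1,interpolation=cv2.INTER_CUBIC))
```

```text
(no output)
```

View pics/w3y.png

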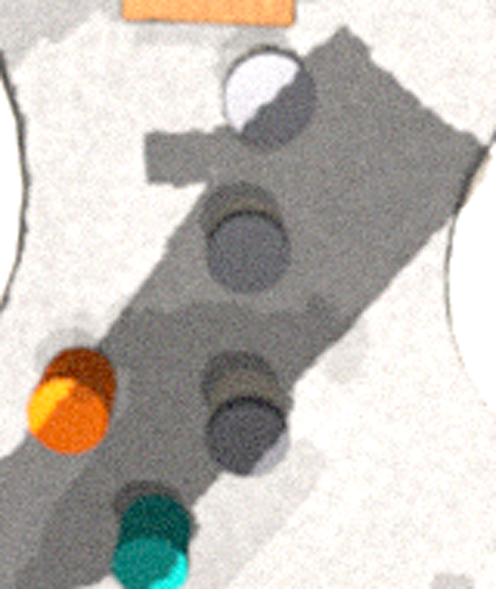

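Run:
```python
from h import *
d=load("w3")
z=lambda p:np.array(p)/3.1+[240-.3,110-.3]
for l,r in [((223,97),(316,97)),((205,250),(291,250)),((206,436),(287,436)),((28,410),(110,410)),((113,562),(189,562))]:
  for h in (44,36):
    a=atz(d,*z(l),h,True);b=atz(d,*z(r),h,True); print(h,((a+b)/2)[:2].round(1),np.linalg.norm(a-b).round(1))
print(((atz(d,*z((269,52)),44,True)+atz(d,*z((269,148)),44,True))/2).round(1))
# box edge
print(atz(d,*z((125,22)),0,True).round(1),atz(d,*z((295,22)),0,True).round(1), atz(d,*z((125,17)),55,True).round(1))
```

```text
44 [445.6 325.3] 39.0
36 [445.8 324.3] 39.7
44 [437.  258.3] 37.5
36 [437. 256.] 38.2
44 [436.8 167.4] 38.0
36 [436.9 163.2] 38.8
44 [353.4 180. ] 39.4
36 [351.8 176. ] 40.1
44 [389.   94.2] 38.7
36 [388.1  88.5] 39.5
[445.4 323.9  44. ]
[380.1 354.9   0. ] [458.3 354.7   0. ] [386.8 359.7  55. ]
```

Run:
```python
from fit import *
d=load("w2")
P=[];
for b in sorted([b for b in darkblobs(d,(200,90,380,240)) if b[0]>600],key=lambda b:b[1][1]): P.append(b[1])
P=np.array(P) # st3,st2,st1,st0
def stn(x): 
    a=x[2]+np.radians([288,216,144,72]); return np.c_[x[0]+62*np.cos(a),x[1]+62*np.sin(a),np.full(4,50.)]
f=lambda x:(proj(d,stn(x),True)-P).ravel()
r=least_squares(f,[550,-142,np.radians(122)]); print(r.x[:2],np.degrees(r.x[2]),f(r.x).round(2)); print(stn(r.x).round(1))
g=lambda x:(proj(d,stn(x)+[0,0,x[3]],True)-P).ravel()
r=least_squares(g,[550,-142,np.radians(122),0]); print(r.x,g(r.x).round(2))
print(proj(d,[[550,-142,98],[550,-142,40]],True))
```

```text
[ 549.10281654 -142.76146643] 120.75193685615989 [-0.77 -0.56  0.22 -0.46  0.78  0.57 -0.24  0.6 ]
[[ 590.   -96.1   50. ]
 [ 606.1 -167.2   50. ]
 [ 543.4 -204.5   50. ]
 [ 488.6 -156.4   50. ]]
[ 547.25002123 -143.08724509    2.10756994   -8.10311291] [-0.09 -0.01 -0.1   0.06  0.23  0.18 -0.03 -0.24]
[[300.28918352 186.6455997 ]
 [302.66755579 175.68400406]]
```

Request:
arm_command([
  [0,-3,-3,0,0,0],
  [0,-6,-6,0,0,0],
  [0,-9,-9,0,0,0],
  [0,-11,-12,0,0,0],
  [0,-12.5,-15,0,0,0],
  [0,-13,-17,0,0,0],
  [0,-13,-17,0,0,0],
  [0,-13,-17,0,0,0],
], jaw=0.3)

```text
clock: 3.68
position: [437.1, 161.7, 131.1]
ee_rot: [0.706, 0.001, 0.708, -0.001]
wrist_force: [1.1, 0.2, 0.9]
width: 0.699
```

Run:
```python
from h import *
d=grab("wrist","w4"); st()
im=np.clip(d["image"][:,:,::-1].astype(float)*1.8,0,255).astype(np.uint8)
cv2.imwrite("pics/w4z.png",cv2.resize(im,None,fx=1.25,fy=1.25,interpolation=cv2.INTER_CUBIC))
```

```text
t 3.73 pos [437.8 163.  132. ] x [ 0.  0. -1.] jaw [ 1.    -0.002  0.   ] yaw -0.1 F [-0.2 -0.2  0. ] w 0.699 q [-0.1   0.43 -0.5   2.08  0.32  0.7  -0.8 ]
```

View pics/w4z.png

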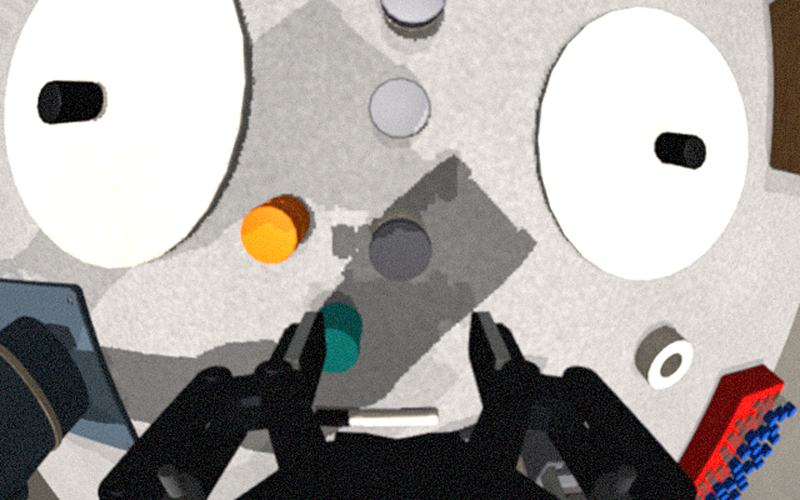

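Run:
```python
from h import *
d=load("w4"); z=lambda p:np.array(p)/1.25-.1
for l,r,u,b in [((369,250),(431,250),(400,219),(400,281)),((369,108),(431,108),(400,78),(400,138)),((241,234),(298,234),(270,205),(270,263))]:
  for h in (44,36):
    a=[atz(d,*z(q),h,True) for q in (l,r,u,b)]; print(h,(sum(a)/4)[:2].round(1),np.linalg.norm(a[0]-a[1]).round(1),np.linalg.norm(a[2]-a[3]).round(1))
```

```text
44 [437.3 165.9] 38.9 41.1
36 [437.4 163.2] 40.3 42.5
44 [437.5 253.4] 36.1 35.8
36 [437.5 253.8] 37.4 37.0
44 [353.4 177. ] 39.5 39.0
36 [350.6 174.7] 40.8 40.4
```

Request:
arm_command([
  [0,0.3,-2,0,0,0],
  [0,0.3,-5,0,0,0],
  [0,0.3,-8,0,0,0],
  [0,0.3,-10,0,0,0],
  [0,0.3,-11,0,0,0],
  [0,0.3,-12,0,0,0],
  [0,0.3,-12,0,0,0],
  [0,0.3,-12,0,0,0],
])

```text
clock: 4.4
position: [438.0, 167.1, 12.2]
ee_rot: [0.708, 0.0, 0.707, 0.0]
wrist_force: [-0.3, -0.2, 0.5]
width: 0.697
```

Request:
arm_command([
  [0,0,0,0,0,0],
  [0,0,0,0,0,0],
  [0,0,0,0,0,0],
  [0,0,0,0,0,0],
  [0,0,0,0,0,0],
  [0,0,0,0,0,0],
  [0,0,0,0,0,0],
  [0,0,0,0,0,0],
], jaw=1)

```text
clock: 5.07
position: [438.1, 166.8, 12.8]
ee_rot: [0.708, 0.001, 0.706, 0.0]
wrist_force: [-1.0, 0.2, 9.5]
width: 0.452
```

Run:
```python
from h import *
st()
```

```text
t 5.07 pos [438.1 166.8  12.8] x [ 0.003  0.001 -1.   ] jaw [ 1.    -0.001  0.003] yaw -0.1 F [-1.   0.2  9.5] w 0.452 q [-0.24  0.63 -0.32  2.19  0.51  0.39 -0.99]
```

Request:
arm_command([
  [0,0,2,0,0,0],
  [0,0,5,0,0,0],
  [0,0,8.5,0,0,0],
  [0,-1,12,0,0,0],
  [0.5,-3,15.5,0,0,0],
  [1,-6,18.5,0,0,0],
  [2,-9,20.5,0,0,-2],
  [3,-12.5,21,0,0,-4],
])

```text
clock: 5.73
position: [468.7, 41.3, 226.1]
ee_rot: [0.709, 0.025, 0.704, -0.024]
wrist_force: [1.5, -0.0, -0.7]
width: 0.452
```

Request:
arm_command([
  [1,-3.5,0,0,0,-2],
  [2,-7,0,0,0,-2],
  [3,-10.5,0,0,0,-2],
  [4,-14,0,0,0,-2],
  [5,-17.5,0,0,0,-2],
  [6,-21,0,0,0,-2],
  [7,-23.5,0,0,0,-2],
  [7.5,-24.6,0,0,0,-2],
])

```text
clock: 6.4
position: [542.1, -209.6, 221.9]
ee_rot: [0.706, 0.038, 0.706, -0.04]
wrist_force: [0.2, 0.3, -1.3]
width: 0.453
```

Run:
```python
from h import *
grab("wrist","w5a");d=grab("wrist","w5"); st()
im=np.clip(d["image"][:,:,::-1].astype(float)*1.6,0,255).astype(np.uint8)
cv2.imwrite("pics/w5z.png",cv2.resize(im,None,fx=1.25,fy=1.25,interpolation=cv2.INTER_CUBIC))
```

```text
t 6.5 pos [ 542.1 -207.   221.6] x [ 0.001 -0.    -1.   ] jaw [ 0.994 -0.109  0.001] yaw -6.3 F [ 0.   0.6 -0.5] w 0.449 q [ 0.58  0.47 -0.44  1.7   0.23  1.03 -0.05]
```

View pics/w5z.png

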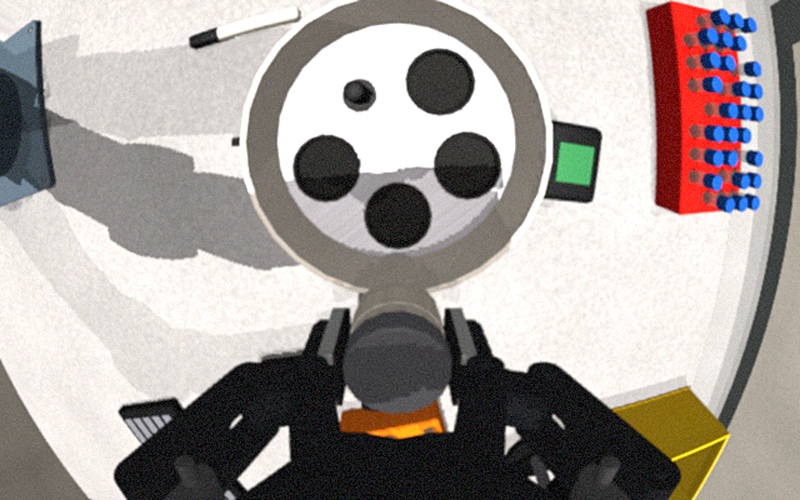

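```bash
cat >> fit.py <<'E'
def fitstations(d,P,known=None,ids=(3,2,1,0),x0=(548.5,-142.8,np.radians(121)),zz=50.):
    P=np.array(P,float)
    def stn(x):
        a=x[2]+np.radians(72*(np.array(ids)+1)); return np.c_[x[0]+62*np.cos(a),x[1]+62*np.sin(a),np.full(len(ids),zz)]
    f=lambda x:(proj(d,stn(x),True)-P).ravel()
    r=least_squares(f,x0); return r.x,stn(r.x),f(r.x)
E
python3 - <<'E'
from fit import *
d=load("w5"); B=[b for b in darkblobs(d,(205,20,420,205),th=55,amin=500)]
for b in B: print(b[0],b[1].round(1),b[2])
if len(B)>=4:
    P=[b[1] for b in B]
    # order: st3 top right, st2 right, st0 left, st1 bottom
P=[(440/1.25,81/1.25),(467/1.25,165/1.25),(397.5/1.25,215/1.25),(326.5/1.25,167.5/1.25)]
for zz in (50,42):
  x,s,e=fitstations(d,P,zz=zz); print(x[:2],np.degrees(x[2]),e.round(2)); print(s.round(1))
E
```

```text
2188 [351.8  65.1] [325  40  54  52]
2168 [373.6 132.1] [347 106  53  53]
2156 [260.8 134.3] [235 108  53  53]
2161 [317.8 172.1] [292 146  53  53]
[ 548.01589325 -142.61550013] 120.72636308325956 [ 0.45 -0.71  1.1  -0.19 -0.04  1.02 -1.5   0.01]
[[ 588.9  -96.    50. ]
 [ 605.  -167.1   50. ]
 [ 542.3 -204.4   50. ]
 [ 487.5 -156.3   50. ]]
[ 548.17705975 -143.28012895] 120.72143001302646 [-0.19  0.76 -0.08 -0.38  0.15 -0.15  0.1  -0.25]
[[ 589.1  -96.7   42. ]
 [ 605.1 -167.8   42. ]
 [ 542.5 -205.    42. ]
 [ 487.7 -156.9   42. ]]
```

Request:
arm_command([
  [0,0.2,-2,0,0,0],
  [0,0.2,-5,0,0,0],
  [0,0.2,-8,0,0,0],
  [0,0.2,-11,0,0,0],
  [0,0.2,-13.5,0,0,0],
  [0,0.2,-15,0,0,0],
  [0,0.2,-16,0,0,0],
  [0,0.2,-16,0,0,0],
])

```text
clock: 7.17
position: [541.1, -200.9, 60.1]
ee_rot: [0.705, 0.037, 0.707, -0.036]
wrist_force: [0.1, -0.4, -1.2]
width: 0.452
```

Request:
arm_command([
  [0,0,-0.1,0,0,0],
  [0,0,-0.3,0,0,0],
  [0,0,-0.5,0,0,0],
  [0,0,-0.7,0,0,0],
  [0,0,-0.9,0,0,0],
  [0,0,-0.9,0,0,0],
  [0,0,-0.9,0,0,0],
  [0,0,-0.9,0,0,0],
])

```text
clock: 7.83
position: [542.6, -203.0, 52.9]
ee_rot: [0.707, 0.037, 0.706, -0.037]
wrist_force: [-0.0, -0.5, 6.1]
width: 0.451
```

Run:
```python
from h import *
d=grab("wrist","w6"); st()
im=np.clip(d["image"][:,:,::-1].astype(float)*1.6,0,255).astype(np.uint8)
cv2.imwrite("pics/w6z.png",cv2.resize(im,None,fx=1.25,fy=1.25,interpolation=cv2.INTER_CUBIC))
```

```text
t 7.88 pos [ 542.6 -203.    52.9] x [ 0.001 -0.    -1.   ] jaw [ 0.994 -0.105  0.001] yaw -6.1 F [-1.3  0.2  5.1] w 0.456 q [ 0.51  0.66 -0.36  1.88  0.36  0.66 -0.17]
```

View pics/w6z.png

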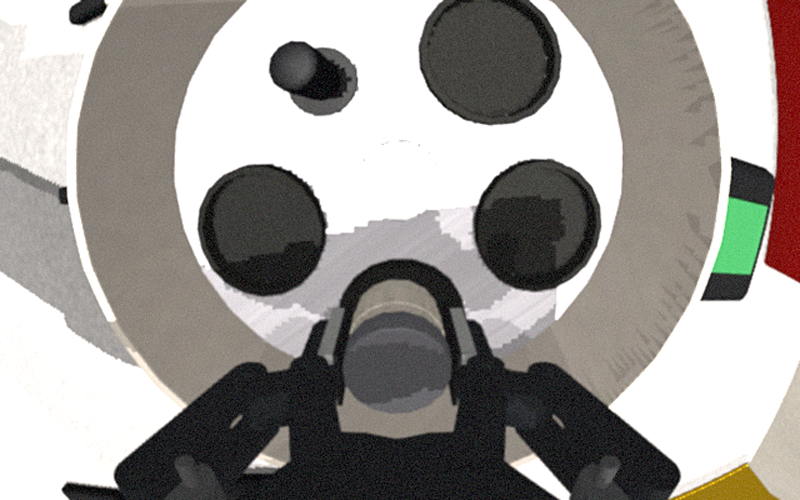

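Request:
arm_command([
  [0,0,0,0,0,0],
  [0,0,0,0,0,0],
  [0,0,0,0,0,0],
  [0,0,0,0,0,0],
  [0,0,2,0,0,0],
  [0,0,5,0,0,0],
  [0,0,8,0,0,0],
  [0,0,11.5,0,0,0],
], jaw=0.35)

```text
clock: 8.55
position: [541.2, -202.4, 167.5]
ee_rot: [0.705, 0.038, 0.707, -0.037]
wrist_force: [0.1, 0.1, -0.5]
width: 0.648
```

Request:
arm_command([
  [0,0,3,0,0,0],
  [0,0,5,0,0,0],
  [-1,3,5,0,0,0],
  [-2,6.5,5,0,0,2],
  [-3,10,5,0,0,4],
  [-4,13.5,5,0,0,6],
  [-5,17,5,0,0,6],
  [-6,20.5,5,0,0,6],
])

```text
clock: 9.22
position: [481.1, 3.6, 217.3]
ee_rot: [0.707, 0.0, 0.707, -0.0]
wrist_force: [1.3, 0.3, -0.1]
width: 0.648
```

Request:
arm_command([
  [-1,3.5,0,0,0,0],
  [-2,7,0,0,0,0],
  [-3,10.5,0,0,0,0],
  [-4,14,0,0,0,0],
  [-4.5,17,-2,0,0,0],
  [-4.5,20,-5,0,0,0],
  [-4.5,23,-7,0,0,0],
  [-4.5,25.2,-8,0,0,0],
])

```text
clock: 9.88
position: [435.6, 256.4, 135.0]
ee_rot: [0.706, -0.0, 0.708, 0.0]
wrist_force: [-0.2, 0.6, 0.2]
width: 0.65
```

Run:
```python
from h import *
grab("wrist","w7a");d=grab("wrist","w7"); st()
im=np.clip(d["image"][:,:,::-1].astype(float)*1.6,0,255).astype(np.uint8)
cv2.imwrite("pics/w7z.png",cv2.resize(im,None,fx=1.25,fy=1.25,interpolation=cv2.INTER_CUBIC))
```

```text
t 9.98 pos [435.4 258.2 135.6] x [-0.003  0.001 -1.   ] jaw [ 1.     0.005 -0.003] yaw 0.3 F [-0.6  0.4 -0.1] w 0.65 q [-0.25  0.48 -0.54  1.98  0.35  0.76 -0.99]
```

View pics/w7z.png

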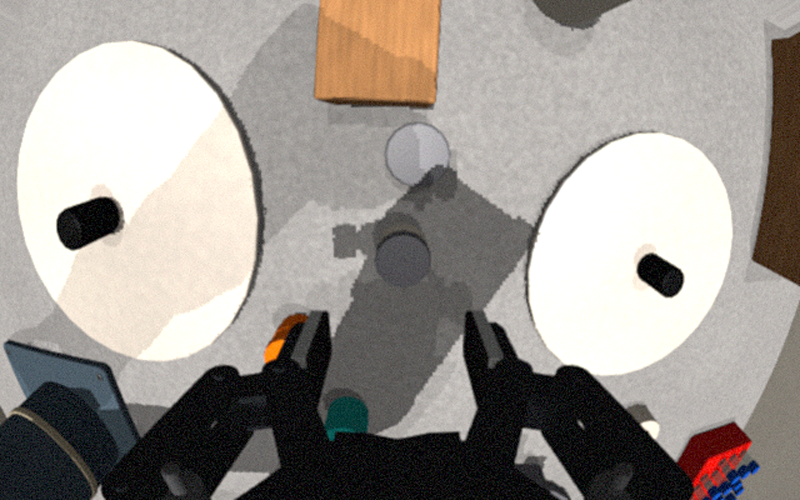

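Run:
```python
from h import *
d=load("w7"); z=lambda p:np.array(p)/1.25-.1
for l,r,u,b in [((375,259),(431,259),(403,232),(403,287)),((385,154),(449,154),(417,122),(417,187))]:
  for h in (44,36):
    a=[atz(d,*z(q),h,True) for q in (l,r,u,b)]; print(h,(sum(a)/4)[:2].round(1),np.linalg.norm(a[0]-a[1]).round(1),np.linalg.norm(a[2]-a[3]).round(1))
```

```text
44 [437.1 257.8] 36.0 37.6
36 [437.2 255. ] 37.2 38.9
44 [445.  324.9] 38.5 39.6
36 [445.4 324.3] 39.9 41.0
```

Request:
arm_command([
  [0.2,-0.3,-2,0,0,0],
  [0.2,-0.3,-5,0,0,0],
  [0.2,-0.3,-8,0,0,0],
  [0.2,-0.3,-10,0,0,0],
  [0.2,-0.3,-11.5,0,0,0],
  [0.2,-0.3,-12.5,0,0,0],
  [0.2,-0.3,-12.5,0,0,0],
  [0.2,-0.3,-12.5,0,0,0],
])

```text
clock: 10.65
position: [439.2, 250.9, 12.6]
ee_rot: [0.707, 0.0, 0.707, -0.001]
wrist_force: [-0.6, 1.2, 0.7]
width: 0.648
```

Request:
arm_command([
  [0,0,0,0,0,0],
  [0,0,0,0,0,0],
  [0,0,0,0,0,0],
  [0,0,0,0,0,0],
  [0,0,0,0,0,0],
  [0,0,0,0,0,0],
  [0,0,0,0,0,0],
  [0,0,0,0,0,0],
], jaw=1)

```text
clock: 11.32
position: [439.7, 251.4, 13.7]
ee_rot: [0.708, 0.001, 0.706, -0.0]
wrist_force: [-0.9, -1.0, 7.0]
width: 0.422
```

Run:
```python
from h import *
st()
```

```text
t 11.32 pos [439.7 251.4  13.7] x [ 0.002  0.001 -1.   ] jaw [ 1.    -0.001  0.002] yaw -0.1 F [-0.9 -1.   7. ] w 0.422 q [-0.36  0.66 -0.38  2.09  0.53  0.48 -1.14]
```

Request:
arm_command([
  [0,0,2,0,0,0],
  [0,0,5,0,0,0],
  [0,0,8.5,0,0,0],
  [0.5,-1,12,0,0,0],
  [1,-3,15.5,0,0,6],
  [2,-6,18.5,0,0,12],
  [3.5,-9.5,20.5,0,0,18],
  [5,-13,20.8,0,0,24],
])

```text
clock: 11.98
position: [490.1, 122.3, 225.1]
ee_rot: [0.694, -0.149, 0.689, 0.149]
wrist_force: [2.2, 0.6, -0.9]
width: 0.421
```

Request:
arm_command([
  [1.5,-3.5,0,0,0,6],
  [3,-7,0,0,0,12],
  [4.5,-10.5,0,0,0,18],
  [6,-14,0,0,0,24],
  [7.5,-18,0,0,0,30],
  [9,-22,0,0,0,36],
  [10.5,-26,0,0,0,42],
  [11.5,-28.9,0,0,0,42],
])

```text
clock: 12.65
position: [604.1, -171.7, 220.9]
ee_rot: [0.592, -0.387, 0.593, 0.385]
wrist_force: [-0.4, -0.4, -0.8]
width: 0.422
```

```bash
cat > look.py <<'E'
import sys
from fit import *
n=sys.argv[1]; g=float(sys.argv[2]) if len(sys.argv)>2 else 1.6
grab("wrist",n+"a");d=grab("wrist",n); st()
im=np.clip(d["image"][:,:,::-1].astype(float)*g,0,255).astype(np.uint8)
cv2.imwrite(f"pics/{n}z.png",cv2.resize(im,None,fx=1.25,fy=1.25,interpolation=cv2.INTER_CUBIC))
E
python3 look.py w8
```

```text
t 12.75 pos [ 604.1 -175.5  219.8] x [-0.    -0.003 -1.   ] jaw [ 0.416  0.909 -0.003] yaw 65.4 F [-0.4 -0.2 -0.5] w 0.427 q [ 0.69  0.62 -0.82  1.56  0.48  1.17  0.91]
```

View pics/w8z.png

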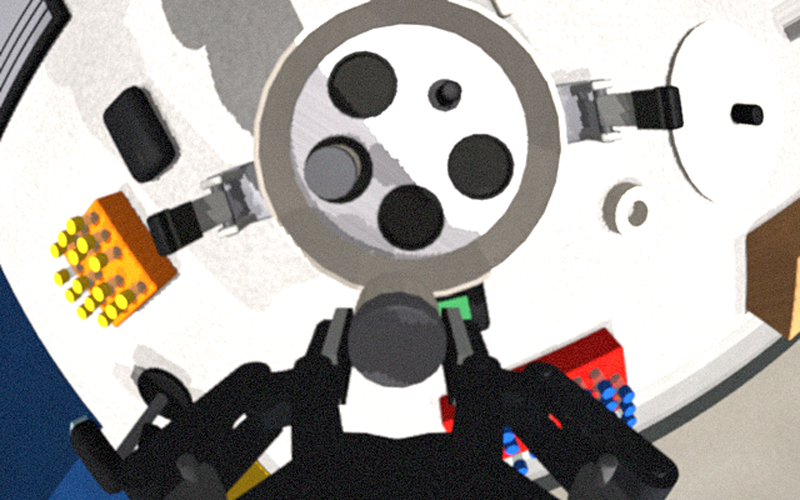

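```bash
python3 - <<'E'
from fit import *
d=load("w8")
P=np.array([(480.5,166.5),(410.5,217),(363,84.5)])/1.25-.1
for zz in (50,42):
  x,s,e=fitstations(d,P,ids=(3,2,0),zz=zz); print(x[:2].round(1),np.degrees(x[2]).round(1),e.round(2)); print(s[1].round(1))
E
python3 -c "
from h import *
st()"
```

```text
[ 547.3 -143.2] 120.7 [ 0.85  0.21 -0.    1.05 -0.84 -1.18]
[ 604.3 -167.7   50. ]
[ 548.1 -143.1] 120.7 [-0.4  -0.06  0.14 -0.19  0.25  0.22]
[ 605.  -167.6   42. ]
t 12.75 pos [ 604.1 -175.5  219.8] x [-0.    -0.003 -1.   ] jaw [ 0.416  0.909 -0.003] yaw 65.4 F [-0.4 -0.2 -0.5] w 0.427 q [ 0.69  0.62 -0.82  1.56  0.48  1.17  0.91]
```

Request:
arm_command([
  [0,0,-2,0,0,0],
  [0,0,-4,0,0,0],
  [0,0,-6,0,0,0],
  [0,0,-8,0,0,0],
  [0,0,-8,0,0,0],
  [0,0,-8,0,0,0],
  [0,0,-8,0,0,0],
  [0,0,-8,0,0,0],
])

```text
clock: 13.42
position: [604.7, -167.2, 142.1]
ee_rot: [0.594, -0.385, 0.593, 0.384]
wrist_force: [0.8, -0.2, -0.4]
width: 0.423
```

```bash
python3 look.py w9; python3 -c "
from h import *
for i in range(4): manip.get_image('top'); st()"
```

```text
t 13.52 pos [ 604.5 -167.3  141.6] x [ 0.002 -0.001 -1.   ] jaw [0.408 0.913 0.   ] yaw 65.9 F [ 0.5 -0.4 -0.1] w 0.42 q [ 0.66  0.69 -0.78  1.67  0.55  1.02  0.84]
t 13.57 pos [ 604.4 -167.4  141.4] x [ 0.002 -0.001 -1.   ] jaw [0.408 0.913 0.   ] yaw 65.9 F [0.3 0.1 0.2] w 0.418 q [ 0.66  0.69 -0.78  1.67  0.55  1.02  0.84]
t 13.62 pos [ 604.2 -167.4  141.1] x [ 0.001 -0.    -1.   ] jaw [0.408 0.913 0.   ] yaw 65.9 F [-0.5  0.4 -1. ] w 0.431 q [ 0.66  0.69 -0.78  1.67  0.55  1.02  0.84]
t 13.67 pos [ 604.1 -167.4  140.9] x [ 0.001 -0.    -1.   ] jaw [0.408 0.913 0.   ] yaw 65.9 F [ 1.2  0.6 -0.2] w 0.427 q [ 0.66  0.69 -0.78  1.67  0.55  1.02  0.84]
t 13.72 pos [ 604.  -167.4  140.7] x [ 0. -0. -1.] jaw [ 0.408  0.913 -0.   ] yaw 65.9 F [ 0.6  0.  -1. ] w 0.424 q [ 0.66  0.69 -0.78  1.67  0.55  1.02  0.84]
```

View pics/w9z.png

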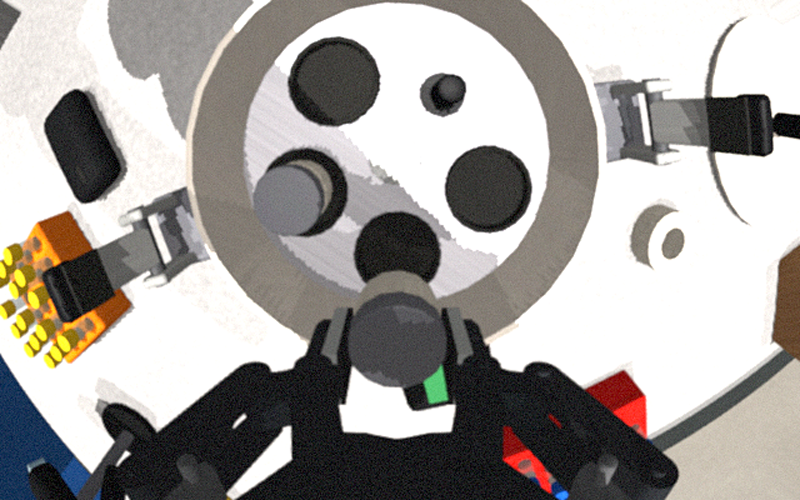

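Run:
```python
from h import *
for n,h,g,uv in (("w5",44,12.8,(397,361)),("w9",36,13.7,(396.5,337))):
    d=load(n); R=tool() 
    # camera->tool: use camera pose: tcp from camera offsets
    o,_=ray(d,d["cx"],d["cy"])
    Rc=cv2.Rodrigues(d["rvec"])[0]
    # tool frame from camera: camera x axis = ? use known offsets
    s={"w5":([542.1,-207.,221.6],-6.3),"w9":([604.5,-167.3,141.6],65.9)}[n]
    p=atz(d,uv[0]/1.25-.1,uv[1]/1.25-.1,s[0][2]+h-g,True)-s[0]
    a=np.radians(s[1]); jaw=np.array([np.cos(a),np.sin(a),0]); ty=np.array([-np.sin(a),np.cos(a),0])
    print(n,"along jaw",p@jaw,"along tool y",p@ty)
```

```text
w5 along jaw -0.7904480433363592 along tool y 0.3438422205615304
w9 along jaw -0.45416134652875995 along tool y 8.8997311405711
```

Request:
arm_command([
  [0.5,-0.2,-2,0,0,0],
  [0.5,-0.2,-4,0,0,0],
  [0.5,-0.2,-5.5,0,0,0],
  [0.5,-0.2,-6.5,0,0,0],
  [0.5,-0.2,-6.5,0,0,0],
  [0.5,-0.2,-6.5,0,0,0],
  [0.5,-0.2,-6.5,0,0,0],
  [0.5,-0.2,-6.5,0,0,0],
])

```text
clock: 14.38
position: [609.6, -169.3, 76.4]
ee_rot: [0.594, -0.385, 0.593, 0.384]
wrist_force: [0.6, 0.1, -0.1]
width: 0.424
```

```bash
python3 look.py w10 2.2
```

```text
t 14.48 pos [ 609.4 -169.4   76.2] x [ 0.001 -0.    -1.   ] jaw [0.408 0.913 0.   ] yaw 65.9 F [-0.3 -0.1 -1.4] w 0.417 q [ 0.63  0.76 -0.73  1.71  0.63  0.91  0.79]
```

View pics/w10z.png

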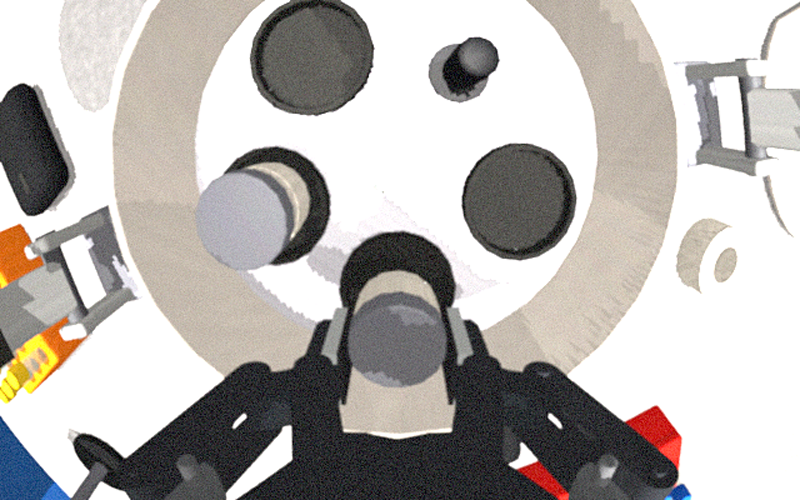

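Run:
```python
from fit import *
d=load("w10"); T=np.array([609.4,-169.4,76.2]); a=np.radians(65.9); ty=np.array([-np.sin(a),np.cos(a),0])
Z=lambda p:np.array(p)/1.25-.1
for zz in (62.5,58): p=atz(d,*Z((398,270.5)),zz,True); print("bottom far edge->centre ty",(p-T)@ty-19)
for hh in (36,30): p=atz(d,*Z((398,339)),76.2-13.7+hh,True); print("cap ty",(p-T)@ty)
p=atz(d,*Z((398,233)),50,True); print("ring far edge->centre rel TCP ty",(p-T)@ty-28.5)
p=proj(d,[[604.8,-167.6,50],[604.8,-167.6,40]],True)*1.25; print(p)
P=np.array([(519,201.5),(312,57)])/1.25-.1
x,s,e=fitstations(d,P,ids=(3,0),zz=50,x0=(548,-143,np.radians(120.7))); print(x[:2],np.degrees(x[2]),s,e.round(1))
```

```text
bottom far edge->centre ty 1.826748067415302
bottom far edge->centre ty 0.04805482170077369
cap ty 8.18092991736232
cap ty 4.474498654920119
ring far edge->centre rel TCP ty 5.703839606283722
[[396.91925196 291.54419158]
 [396.89408109 283.26804637]]
[ 548.51338391 -143.68747562] 121.11187548156323 [[ 589.09760039  -96.81614778   50.        ]
 [ 488.12978782 -157.75237246   50.        ]] [ 3.3  2.5 -3.2 -2.2]
```

Request:
arm_command([
  [-0.2,0.1,-0.5,0,0,0],
  [-0.2,0.1,-1,0,0,0],
  [-0.2,0.1,-1.4,0,0,0],
  [-0.2,0.1,-1.7,0,0,0],
  [-0.2,0.1,-1.9,0,0,0],
  [-0.2,0.1,-2.1,0,0,0],
  [-0.2,0.1,-2.2,0,0,0],
  [-0.2,0.1,-2.2,0,0,0],
])

```text
clock: 15.15
position: [606.9, -168.3, 53.8]
ee_rot: [0.593, -0.385, 0.593, 0.385]
wrist_force: [-2.4, 0.1, 6.2]
width: 0.421
```

```bash
python3 look.py w11 2.2
```

```text
t 15.25 pos [ 606.9 -168.3   53.8] x [ 0. -0. -1.] jaw [ 0.407  0.913 -0.   ] yaw 66.0 F [-3.5  0.3  6.4] w 0.425 q [ 0.62  0.79 -0.71  1.73  0.65  0.87  0.76]
```

View pics/w11z.png

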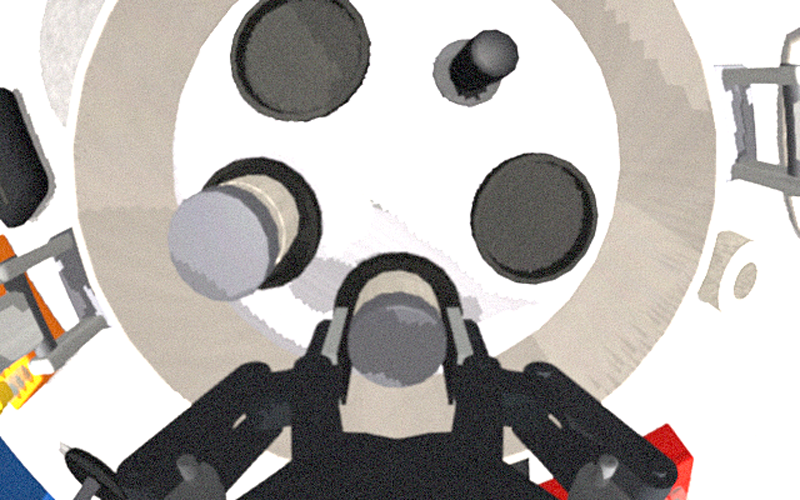

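Request:
arm_command([
  [0,0,0,0,0,0],
  [0,0,0,0,0,0],
  [0,0,0,0,0,0],
  [0,0,0,0,0,0],
  [0,0,2,0,0,0],
  [0,0,5,0,0,0],
  [0,0,8,0,0,0],
  [0,0,11.5,0,0,0],
], jaw=0.35)

```text
clock: 15.92
position: [606.2, -168.2, 168.5]
ee_rot: [0.593, -0.384, 0.594, 0.386]
wrist_force: [1.5, -1.1, 0.1]
width: 0.649
```

Request:
arm_command([
  [0,0,3,0,0,0],
  [0,0,6,0,0,0],
  [-1,3.5,6,0,0,-6],
  [-2,7,6,0,0,-12],
  [-3,10.5,6,0,0,-18],
  [-4,14,6,0,0,-24],
  [-5,17.5,6,0,0,-30],
  [-6,21.5,6,0,0,-36],
])

```text
clock: 16.58
position: [546.2, 47.1, 228.2]
ee_rot: [0.684, -0.181, 0.684, 0.18]
wrist_force: [0.5, -0.3, -0.7]
width: 0.65
```

Request:
arm_command([
  [-1,3.5,0,0,0,-6],
  [-2.2,7.5,0,0,0,-12],
  [-3.5,11.5,0,0,0,-18],
  [-5,15,0,0,0,-24],
  [-6.5,18.5,-1.5,0,0,-30],
  [-8,22,-4,0,0,-30],
  [-9.5,25,-7,0,0,-30],
  [-10.2,27.4,-9,0,0,-30],
])

```text
clock: 17.25
position: [443.3, 322.2, 137.4]
ee_rot: [0.707, -0.0, 0.707, 0.0]
wrist_force: [2.2, -0.9, -0.3]
width: 0.649
```

Request:
arm_command([
  [0,0,0,0,0,0],
  [0,0,0,0,0,0],
  [0,0,0,0,0,0],
  [0,0,0,0,0,0],
  [0,0,0,0,0,0],
  [0,0,0,0,0,0],
  [0,0,0,0,0,0],
  [0,0,0,0,0,0],
])

```text
clock: 17.92
position: [445.4, 320.2, 138.6]
ee_rot: [0.707, 0.001, 0.707, -0.001]
wrist_force: [1.2, 0.3, 0.2]
width: 0.652
```

```bash
python3 look.py w12 1.6
```

```text
t 18.02 pos [445.1 320.4 138.4] x [ 0.  0. -1.] jaw [ 1.    -0.001  0.   ] yaw -0.1 F [ 0.1 -0.   0.7] w 0.651 q [-0.34  0.53 -0.55  1.88  0.37  0.83 -1.08]
```

View pics/w12z.png

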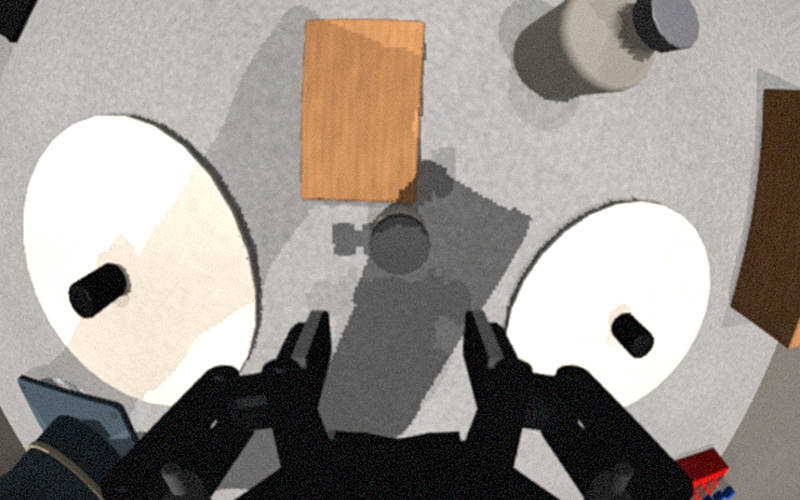

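Run:
```python
from h import *
d=load("w12"); z=lambda p:np.array(p)/1.25-.1
for l,r,u,b in [((369.5,243),(430.5,243),(400,214),(400,273))]:
  for h in (44,36):
    a=[atz(d,*z(q),h,True) for q in (l,r,u,b)]; print(h,(sum(a)/4)[:2].round(1),np.linalg.norm(a[0]-a[1]).round(1),np.linalg.norm(a[2]-a[3]).round(1))
print(atz(d,*z((360,202)),0,True))
```

```text
44 [445.6 326.8] 39.3 39.9
36 [445.7 324.2] 40.6 41.3
[416.27252436 345.3676703    0.        ]
```

Request:
arm_command([
  [0,0.4,-2,0,0,0],
  [0,0.4,-5,0,0,0],
  [0,0.4,-8,0,0,0],
  [0,0.4,-10,0,0,0],
  [0,0.4,-11.5,0,0,0],
  [0,0.4,-12.6,0,0,0],
  [0,0.4,-12.6,0,0,0],
  [0,0.4,-12.6,0,0,0],
])

```text
clock: 18.68
position: [444.8, 324.7, 12.2]
ee_rot: [0.707, 0.0, 0.707, -0.0]
wrist_force: [0.2, -0.3, 0.8]
width: 0.65
```

Request:
arm_command([
  [0,0,0,0,0,0],
  [0,0,0,0,0,0],
  [0,0,0,0,0,0],
  [0,0,0,0,0,0],
  [0,0,0,0,0,0],
  [0,0,0,0,0,0],
  [0,0,0,0,0,0],
  [0,0,0,0,0,0],
], jaw=1)

```text
clock: 19.35
position: [445.5, 325.2, 13.6]
ee_rot: [0.708, 0.001, 0.706, 0.0]
wrist_force: [-1.3, -1.7, 7.4]
width: 0.449
```

```bash
python3 -c "
from h import *
st()"
```

```text
t 19.35 pos [445.5 325.2  13.6] x [ 0.002  0.001 -1.   ] jaw [ 1.    -0.001  0.002] yaw -0.0 F [-1.3 -1.7  7.4] w 0.449 q [-0.44  0.71 -0.43  1.98  0.53  0.57 -1.23]
```

Request:
arm_command([
  [0,0,2,0,0,0],
  [0,0,5,0,0,0],
  [0,-0.5,8.5,0,0,0],
  [0,-2,12,0,0,0],
  [0.5,-5,15.5,0,0,-6],
  [1,-8,18.5,0,0,-12],
  [1.5,-11.5,20.5,0,0,-18],
  [2,-15,20.8,0,0,-24],
])

```text
clock: 20.02
position: [466.1, 175.1, 224.6]
ee_rot: [0.693, 0.15, 0.689, -0.147]
wrist_force: [1.9, 0.2, -0.8]
width: 0.453
```

Request:
arm_command([
  [0.5,-3.5,0,0,0,-6],
  [1,-7.5,0,0,0,-12],
  [1.3,-11.5,0,0,0,-18],
  [1.6,-15.5,0,0,0,-24],
  [1.8,-19.5,0,0,0,-30],
  [2,-23.5,0,0,0,-36],
  [2.1,-27.5,0,0,0,-42],
  [2.2,-31,0,0,0,-48],
])

```text
clock: 20.68
position: [486.3, -138.3, 221.0]
ee_rot: [0.571, 0.418, 0.57, -0.418]
wrist_force: [0.1, 0.2, -1.0]
width: 0.45
```

Request:
arm_command([
  [0,-1,0,0,0,-5],
  [0,-2,0,0,0,-5],
  [0,-2.2,-1,0,0,-5],
  [0,-2.2,-3,0,0,-5],
  [0,-2.2,-5,0,0,-5],
  [0,-2.2,-7,0,0,-5],
  [0,-2.2,-8,0,0,-5],
  [0,-2.2,-8,0,0,-5],
])

```text
clock: 21.35
position: [485.7, -155.6, 138.1]
ee_rot: [0.553, 0.439, 0.556, -0.44]
wrist_force: [-0.6, -1.2, -1.0]
width: 0.451
```

```bash
python3 look.py w13 1.8
```

```text
t 21.45 pos [ 487.1 -156.5  140.4] x [-0.     0.001 -1.   ] jaw [ 0.227 -0.974 -0.001] yaw -76.9 F [ 0.3 -0.1 -0. ] w 0.452 q [ 0.34  0.45 -0.17  1.98  0.11  0.73 -1.24]
```

View pics/w13z.png

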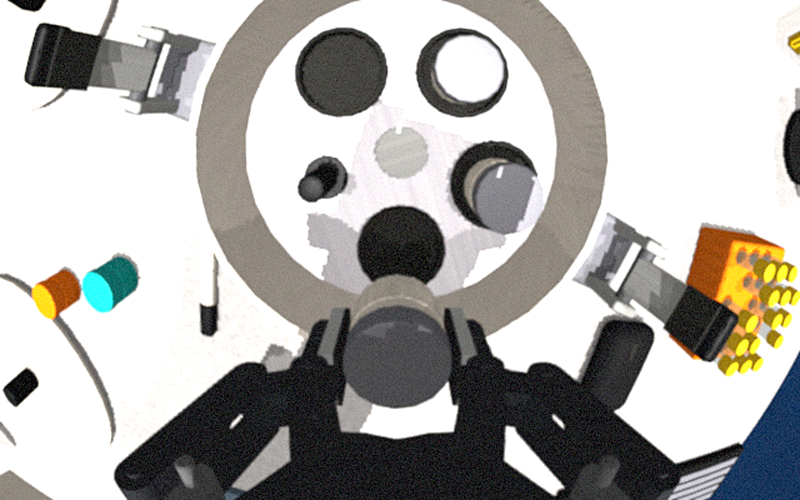

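Request:
arm_command([
  [0,0,-2,0,0,0],
  [0,0,-4,0,0,0],
  [0,0,-6,0,0,0],
  [0,0,-7,0,0,0],
  [0,0,-7.5,0,0,0],
  [0,0,-8,0,0,0],
  [0,0,-8.3,0,0,0],
  [0,0,-8.6,0,0,0],
])

```text
clock: 22.12
position: [487.5, -157.5, 54.8]
ee_rot: [0.554, 0.441, 0.553, -0.44]
wrist_force: [-0.0, 0.5, -0.4]
width: 0.452
```

```bash
python3 look.py w14 1.8
```

```text
t 22.22 pos [ 487.1 -157.4   54.5] x [ 0. -0. -1.] jaw [ 0.224 -0.975  0.   ] yaw -77.0 F [-0.6  0.  -1.1] w 0.447 q [ 0.31  0.58 -0.14  2.06  0.15  0.51 -1.28]
```

View pics/w14z.png

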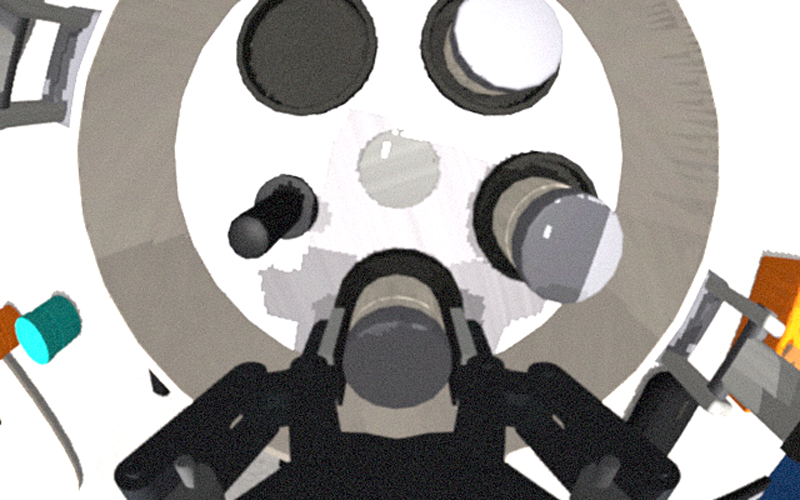

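Request:
arm_command([
  [0,0,-0.1,0,0,0],
  [0,0,-0.2,0,0,0],
  [0,0,-0.2,0,0,0],
  [0,0,-0.2,0,0,0],
  [0,0,-0.2,0,0,0],
  [0,0,-0.2,0,0,0],
  [0,0,-0.2,0,0,0],
  [0,0,-0.2,0,0,0],
])

```text
clock: 22.88
position: [487.3, -157.6, 53.5]
ee_rot: [0.554, 0.441, 0.553, -0.44]
wrist_force: [-3.1, 0.7, 12.4]
width: 0.453
```

Request:
arm_command([
  [0,0,0,0,0,0],
  [0,0,0,0,0,0],
  [0,0,0,0,0,0],
  [0,0,0,0,0,0],
  [0,0,2,0,0,0],
  [0,0,5,0,0,0],
  [0,0,9,0,0,0],
  [0,0,10,0,0,0],
], jaw=0.4)

```text
clock: 23.55
position: [488.8, -157.8, 156.8]
ee_rot: [0.555, 0.441, 0.551, -0.44]
wrist_force: [0.9, 1.0, -0.6]
width: 0.602
```

Request:
arm_command([
  [0,0,2,0,0,0],
  [1,0,2,0,0,0],
  [2,1.5,2,0,0,0],
  [3,3,2,0,0,0],
  [3.5,5,2,0,0,0],
  [3.5,5.7,2,0,0,0],
  [3.5,5.7,2,0,0,0],
  [3.5,5.7,2,0,0,0],
])

```text
clock: 24.22
position: [521.5, -100.8, 171.8]
ee_rot: [0.553, 0.44, 0.554, -0.441]
wrist_force: [0.4, -0.5, 0.2]
width: 0.601
```

```bash
python3 look.py w15 1.8
python3 - <<'E'
from h import *
d=grab("scene","s15"); cv2.imwrite("pics/s15z.png",cv2.resize(d["image"][120:330,180:430,::-1],None,fx=2.8,fy=2.8,interpolation=cv2.INTER_CUBIC))
E
```

```text
t 24.32 pos [ 521.4 -101.7  172. ] x [-0.001 -0.001 -1.   ] jaw [ 0.223 -0.975  0.001] yaw -77.1 F [ 0.4 -0.5 -0.2] w 0.6 q [ 0.23  0.43 -0.18  1.89  0.1   0.83 -1.35]
```

View pics/w15z.png

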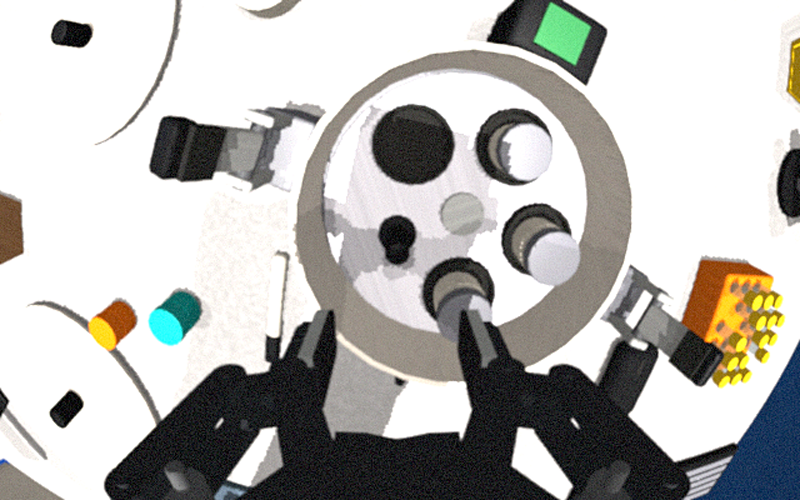

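View pics/s15z.png

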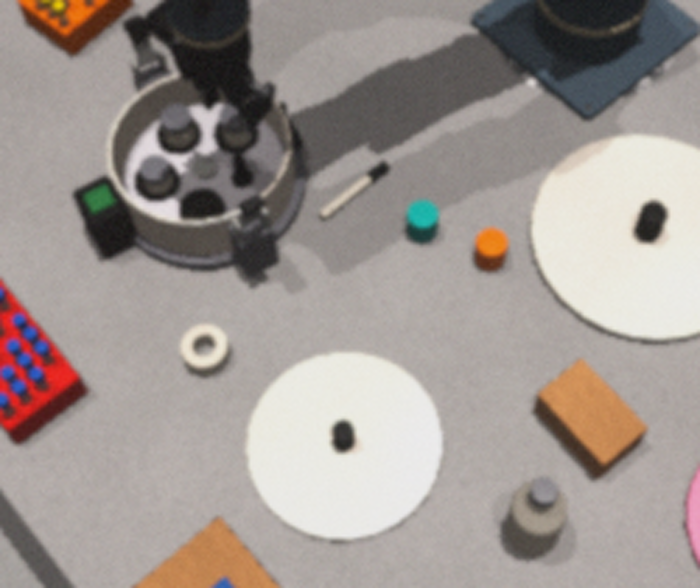

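Run:
```python
from fit import *
d=load("w15"); Z=lambda p:np.array(p)/1.25-.1
C=np.array([548.1,-143.0])
for p,zz in (((400,379),95),((400,379),85),((563,35),86)):
    q=atz(d,*Z(p),zz,True)[:2]-C; print(q.round(1),np.hypot(*q).round(1),np.degrees(np.arctan2(q[1],q[0])).round(1))
q=atz(d,*Z((397,231)),42,True)[:2];print("knob base",q, np.degrees(np.arctan2(*(q-C)[::-1])))
q=atz(d,*Z((398,254)),88,True)[:2];print("knob top",q, np.degrees(np.arctan2(*(q-C)[::-1])))
d=load("w13")
for p,zz in (((155,380),95),):
    pass
d=load("w5")
q=atz(d,235/1.25,142/1.25,92,True)[:2]-C; print("mark w5",q,np.degrees(np.arctan2(*q[::-1])))
# clamps centre lines w13: left bracket, right bracket
d=load("w2")
for p in ((180,270),(665,470)):
    pass
im=d["image"]; z=lambda p:np.array(p)/2.5+[129.7,39.7]
q=atz(d,*z((545,120)),86,True)[:2]-C; print("reader",q,np.degrees(np.arctan2(*q[::-1])))
```

```text
[-114.   20.] 115.7 170.1
[-121.5   18.2] 122.8 171.5
[134.4 -25.5] 136.8 -10.7
knob base [ 524.04951516 -100.24820983] 119.36040337671517
knob top [ 522.3788496  -101.25710419] 121.64055780198822
mark w5 [-117.26468862   19.85574091] 170.3895958987513
reader [136.6644931  -24.12617882] -10.011604579148512
```

Request:
arm_command([
  [0.1,0.1,-2,0,0,0],
  [0.1,0.1,-5,0,0,0],
  [0.1,0.1,-8,0,0,0],
  [0.1,0.1,-9.5,0,0,0],
  [0.1,0.1,-10.5,0,0,0],
  [0.1,0.1,-11.2,0,0,0],
  [0.1,0.1,-11.2,0,0,0],
  [0.1,0.1,-11.2,0,0,0],
], jaw=0.5)

```text
clock: 25.03
position: [523.2, -99.7, 60.7]
ee_rot: [0.553, 0.441, 0.553, -0.44]
wrist_force: [-0.5, 0.3, 0.2]
width: 0.5
```

```bash
python3 look.py w16 1.8
```

```text
t 25.13 pos [523.6 -99.6  61.3] x [ 0.002 -0.    -1.   ] jaw [ 0.224 -0.975  0.001] yaw -77.1 F [0.2 0.  0.4] w 0.503 q [ 0.2   0.59 -0.15  2.    0.15  0.56 -1.4 ]
```

View pics/w16z.png

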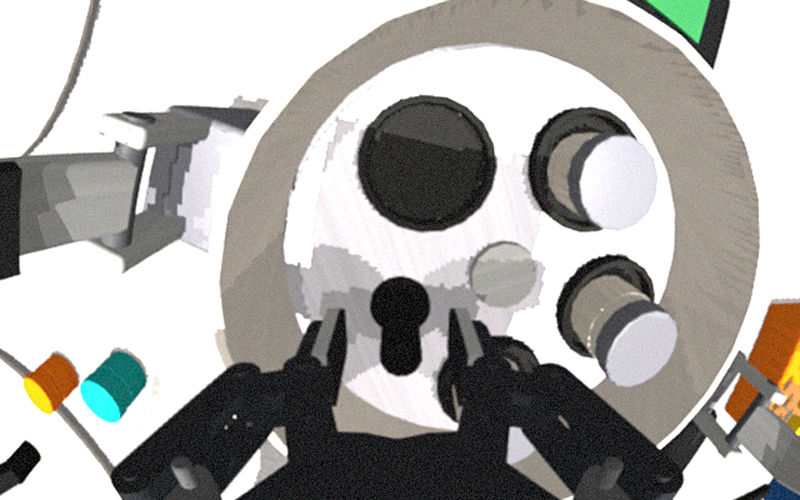

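Knob at (400,340), between the fingers, centred. Close on it.

Request:
arm_command([
  [0,0,0,0,0,0],
  [0,0,0,0,0,0],
  [0,0,0,0,0,0],
  [0,0,0,0,0,0],
  [0,0,0,0,0,0],
  [0,0,0,0,0,0],
  [0,0,0,0,0,0],
  [0,0,0,0,0,0],
], jaw=1)

```text
clock: 25.8
position: [524.4, -100.6, 61.3]
ee_rot: [0.554, 0.441, 0.552, -0.44]
wrist_force: [1.8, -4.8, 6.9]
width: 0.161
```

```bash
python3 look.py w17 1.8
python3 - <<'E'
import numpy as np
C=np.array([548.1,-143.]);
p=np.array([522.9,-99.8])
for k in range(1,9):
    a=np.radians(120.7+6*k); q=C+50*np.array([np.cos(a),np.sin(a)]); print(k,120.7+6*k,q.round(1))
E
```

```text
t 25.9 pos [ 524.3 -100.6   61.3] x [ 0.003 -0.001 -1.   ] jaw [ 0.223 -0.975  0.002] yaw -77.1 F [ 1.2 -4.8  6.7] w 0.164 q [ 0.2   0.59 -0.15  2.    0.15  0.56 -1.4 ]
1 126.7 [ 518.2 -102.9]
2 132.7 [ 514.2 -106.3]
3 138.7 [ 510.5 -110. ]
4 144.7 [ 507.3 -114.1]
5 150.7 [ 504.5 -118.5]
6 156.7 [ 502.2 -123.2]
7 162.7 [ 500.4 -128.1]
8 168.7 [ 499.1 -133.2]
```

View pics/w17z.png

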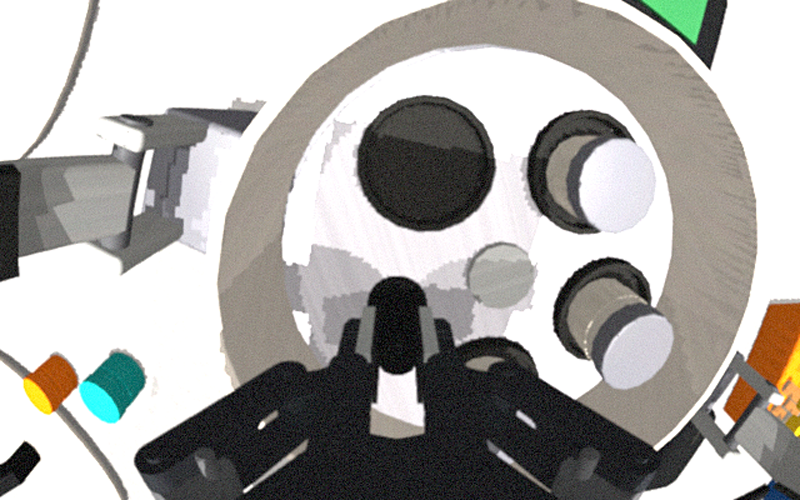

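Run:
```python
import numpy as np
def tab(a0,a1):
    a=np.radians(np.linspace(a0,a1,9)); c=np.c_[np.cos(a),np.sin(a)]*5.0
    return (c[1:]-c[0]).round(2).tolist()
print(tab(120.7,169.9))
for k in range(8): print(k,tab(169.9+45*k,169.9+45*k+45))
```

```text
[[-0.45, -0.3], [-0.86, -0.64], [-1.23, -1.03], [-1.56, -1.45], [-1.84, -1.91], [-2.07, -2.39], [-2.25, -2.9], [-2.37, -3.42]]
0 [[-0.06, -0.49], [-0.08, -0.98], [-0.04, -1.47], [0.04, -1.95], [0.17, -2.42], [0.34, -2.88], [0.56, -3.32], [0.82, -3.74]]
1 [[0.3, -0.39], [0.64, -0.75], [1.01, -1.07], [1.41, -1.35], [1.83, -1.6], [2.28, -1.8], [2.75, -1.95], [3.22, -2.06]]
2 [[0.49, -0.06], [0.98, -0.08], [1.47, -0.04], [1.95, 0.04], [2.42, 0.17], [2.88, 0.34], [3.32, 0.56], [3.74, 0.82]]
3 [[0.39, 0.3], [0.75, 0.64], [1.07, 1.01], [1.35, 1.41], [1.6, 1.83], [1.8, 2.28], [1.95, 2.75], [2.06, 3.22]]
4 [[0.06, 0.49], [0.08, 0.98], [0.04, 1.47], [-0.04, 1.95], [-0.17, 2.42], [-0.34, 2.88], [-0.56, 3.32], [-0.82, 3.74]]
5 [[-0.3, 0.39], [-0.64, 0.75], [-1.01, 1.07], [-1.41, 1.35], [-1.83, 1.6], [-2.28, 1.8], [-2.75, 1.95], [-3.22, 2.06]]
6 [[-0.49, 0.06], [-0.98, 0.08], [-1.47, 0.04], [-1.95, -0.04], [-2.42, -0.17], [-2.88, -0.34], [-3.32, -0.56], [-3.74, -0.82]]
7 [[-0.39, -0.3], [-0.75, -0.64], [-1.07, -1.01], [-1.35, -1.41], [-1.6, -1.83], [-1.8, -2.28], [-1.95, -2.75], [-2.06, -3.22]]
```

Request:
arm_command([
  [-0.45,-0.3,0,0,0,0],
  [-0.86,-0.64,0,0,0,0],
  [-1.23,-1.03,0,0,0,0],
  [-1.56,-1.45,0,0,0,0],
  [-1.84,-1.9,0,0,0,0],
  [-2.07,-2.4,0,0,0,0],
  [-2.25,-2.9,0,0,0,0],
  [-2.37,-3.42,0,0,0,0],
])

```text
clock: 26.57
position: [496.4, -130.1, 61.1]
ee_rot: [0.552, 0.439, 0.556, -0.44]
wrist_force: [-12.8, 15.5, 26.6]
width: 0.165
```

```bash
python3 look.py w18 1.8
```

```text
t 26.67 pos [ 495.4 -131.9   61.1] x [-0.006  0.002 -1.   ] jaw [ 0.226 -0.974 -0.003] yaw -77.0 F [-15.2   7.1  26.2] w 0.161 q [ 0.28  0.57 -0.16  2.04  0.16  0.54 -1.34]
```

View pics/w18z.png

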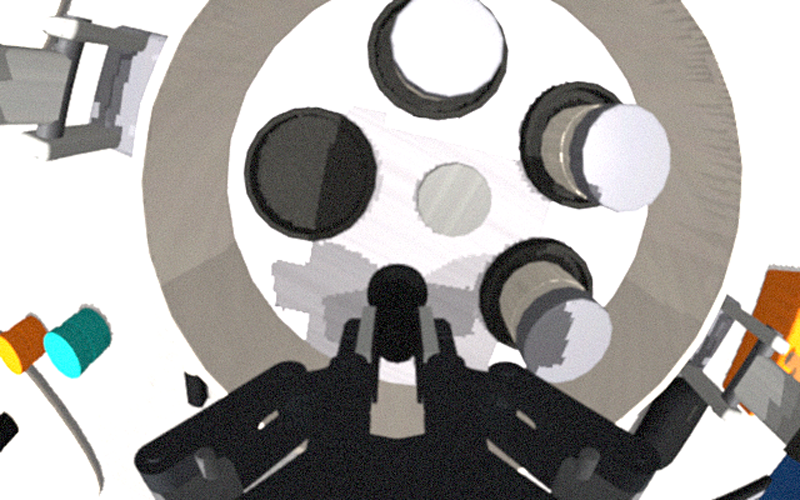

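Request:
arm_command([
  [0,0,0,0,0,0],
  [0,0,0,0,0,0],
  [0,0,0,0,0,0],
  [0,0,0,0,0,0],
  [0,0,0,0,0,0],
  [0,0,0,0,0,0],
  [0,0,0,0,0,0],
  [0,0,0,0,0,0],
], jaw=0.6)

```text
clock: 27.33
position: [499.2, -133.6, 60.2]
ee_rot: [0.553, 0.44, 0.553, -0.44]
wrist_force: [0.4, 0.5, 1.1]
width: 0.406
```

```bash
python3 look.py w19 1.8
```

```text
t 27.43 pos [ 499.2 -133.6   60.2] x [-0.  0. -1.] jaw [ 0.224 -0.975 -0.   ] yaw -77.0 F [ 0.7 -0.1 -0.8] w 0.397 q [ 0.28  0.57 -0.15  2.04  0.16  0.54 -1.34]
```

View pics/w19z.png

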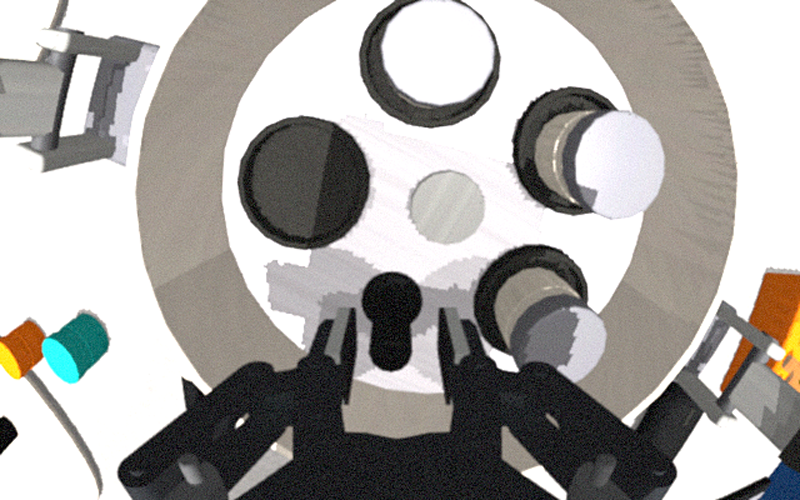

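Run:
```python
from fit import *
d=load("w19"); Z=lambda p:np.array(p)/1.25-.1
C=np.array([548.1,-143.0])
def ang(p,zz):
    q=atz(d,*Z(p),zz,True)[:2]; v=q-C; return q.round(1),np.hypot(*v).round(1),np.degrees(np.arctan2(v[1],v[0])).round(1)
print("knob top",ang((390,351),88)); print("st3",ang((304,182),46)); print("hub",ang((447.5,206),42)); print("base",ang((392,299),42))
```

```text
knob top (array([ 501.9, -129.8]), np.float64(48.0), np.float64(164.0))
st3 (array([545.8, -82.5]), np.float64(60.6), np.float64(92.2))
hub (array([ 548.3, -143.8]), np.float64(0.8), np.float64(-78.8))
base (array([ 500.3, -130.3]), np.float64(49.4), np.float64(165.1))
```

Run:
```python
import numpy as np
def tab(a0,a1):
    a=np.radians(np.linspace(a0,a1,9)); c=np.c_[np.cos(a),np.sin(a)]*5.0
    return (c[1:]-c[0]).round(2).tolist()
for k in range(8): print(k,tab(164.5+46*k,164.5+46*k+46))
```

```text
0 [[-0.11, -0.49], [-0.17, -0.99], [-0.18, -1.49], [-0.14, -1.99], [-0.05, -2.48], [0.09, -2.96], [0.28, -3.43], [0.51, -3.87]]
1 [[0.28, -0.42], [0.59, -0.81], [0.95, -1.16], [1.33, -1.48], [1.75, -1.76], [2.2, -1.99], [2.66, -2.18], [3.14, -2.32]]
2 [[0.49, -0.09], [0.99, -0.14], [1.49, -0.13], [1.99, -0.07], [2.48, 0.04], [2.96, 0.19], [3.42, 0.4], [3.85, 0.64]]
3 [[0.41, 0.29], [0.79, 0.62], [1.13, 0.99], [1.43, 1.38], [1.7, 1.81], [1.92, 2.26], [2.09, 2.73], [2.21, 3.22]]
4 [[0.08, 0.5], [0.1, 1.0], [0.08, 1.5], [0.0, 1.99], [-0.12, 2.48], [-0.3, 2.95], [-0.52, 3.4], [-0.78, 3.83]]
5 [[-0.3, 0.4], [-0.65, 0.76], [-1.03, 1.09], [-1.43, 1.38], [-1.87, 1.63], [-2.33, 1.84], [-2.81, 1.99], [-3.3, 2.1]]
6 [[-0.5, 0.06], [-1.0, 0.07], [-1.5, 0.02], [-1.99, -0.07], [-2.47, -0.21], [-2.94, -0.4], [-3.38, -0.63], [-3.8, -0.91]]
7 [[-0.39, -0.32], [-0.74, -0.67], [-1.06, -1.06], [-1.33, -1.48], [-1.57, -1.93], [-1.75, -2.39], [-1.89, -2.87], [-1.98, -3.37]]
```

Request:
arm_command([
  [0.15,0.35,0,0,0,0],
  [0.15,0.35,0,0,0,0],
  [0.15,0.35,0,0,0,0],
  [0.15,0.35,0,0,0,0],
  [0.15,0.35,0,0,0,0],
  [0.15,0.35,0,0,0,0],
  [0.15,0.35,0,0,0,0],
  [0.15,0.35,0,0,0,0],
])

```text
clock: 28.1
position: [500.7, -130.1, 60.3]
ee_rot: [0.553, 0.44, 0.553, -0.44]
wrist_force: [0.1, -0.3, 0.4]
width: 0.4
```

Request:
arm_command([
  [0,0,0,0,0,0],
  [0,0,0,0,0,0],
  [0,0,0,0,0,0],
  [0,0,0,0,0,0],
  [0,0,0,0,0,0],
  [0,0,0,0,0,0],
  [0,0,0,0,0,0],
  [0,0,0,0,0,0],
], jaw=1)

```text
clock: 28.77
position: [500.9, -130.2, 60.4]
ee_rot: [0.553, 0.441, 0.553, -0.44]
wrist_force: [-0.4, -1.3, 5.2]
width: 0.162
```

Request:
arm_command([
  [-0.11,-0.49,0,0,0,0],
  [-0.17,-1,0,0,0,0],
  [-0.18,-1.49,0,0,0,0],
  [-0.14,-1.99,0,0,0,0],
  [-0.05,-2.48,0,0,0,0],
  [0.09,-2.96,0,0,0,0],
  [0.28,-3.43,0,0,0,0],
  [0.51,-3.87,0,0,0,0],
])

```text
clock: 29.43
position: [500.7, -168.2, 59.9]
ee_rot: [0.551, 0.438, 0.556, -0.442]
wrist_force: [-26.3, -0.9, 25.4]
width: 0.165
```

Request:
arm_command([
  [0.28,-0.42,0,0,0,0],
  [0.6,-0.81,0,0,0,0],
  [0.95,-1.16,0,0,0,0],
  [1.33,-1.48,0,0,0,0],
  [1.75,-1.76,0,0,0,0],
  [2.2,-2,0,0,0,0],
  [2.66,-2.18,0,0,0,0],
  [3.14,-2.32,0,0,0,0],
])

```text
clock: 30.1
position: [534.9, -192.1, 59.5]
ee_rot: [0.552, 0.44, 0.555, -0.441]
wrist_force: [-5.3, -1.9, -1.0]
width: 0.163
```

```bash
python3 look.py w20 1.8
```

```text
t 30.2 pos [ 535.8 -192.3   59.5] x [-0.003  0.    -1.   ] jaw [ 0.224 -0.975 -0.001] yaw -77.0 F [-4.8 -1.7  0.7] w 0.162 q [ 0.37  0.63 -0.16  1.9   0.17  0.63 -1.25]
```

View pics/w20z.png

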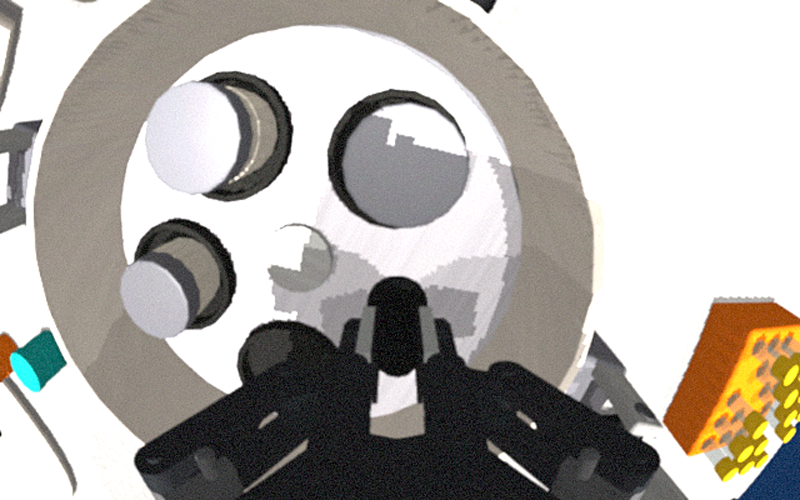

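Request:
arm_command([
  [0.49,-0.09,0,0,0,0],
  [1,-0.14,0,0,0,0],
  [1.49,-0.13,0,0,0,0],
  [1.99,-0.07,0,0,0,0],
  [2.48,0.04,0,0,0,0],
  [2.96,0.19,0,0,0,0],
  [3.42,0.4,0,0,0,0],
  [3.85,0.64,0,0,0,0],
])

```text
clock: 30.87
position: [575.0, -188.2, 59.6]
ee_rot: [0.553, 0.44, 0.553, -0.442]
wrist_force: [-2.8, -11.1, -4.8]
width: 0.166
```

Request:
arm_command([
  [0.41,0.29,0,0,0,0],
  [0.79,0.62,0,0,0,0],
  [1.13,1,0,0,0,0],
  [1.43,1.38,0,0,0,0],
  [1.7,1.81,0,0,0,0],
  [1.92,2.26,0,0,0,0],
  [2.1,2.73,0,0,0,0],
  [2.21,3.22,0,0,0,0],
])

```text
clock: 31.53
position: [605.8, -160.5, 60.2]
ee_rot: [0.559, 0.443, 0.546, -0.44]
wrist_force: [33.4, -23.5, -36.5]
width: 0.158
```

Request:
arm_command([
  [0.08,0.5,0,0,0,0],
  [0.1,1,0,0,0,0],
  [0.08,1.5,0,0,0,0],
  [0,2,0,0,0,0],
  [-0.12,2.48,0,0,0,0],
  [-0.3,2.95,0,0,0,0],
  [-0.52,3.4,0,0,0,0],
  [-0.78,3.83,0,0,0,0],
])

```text
clock: 32.2
position: [606.3, -105.5, 64.0]
ee_rot: [0.561, 0.447, 0.548, -0.429]
wrist_force: [35.6, 24.0, -5.8]
width: -0.006
```

```bash
python3 look.py w21 1.8
```

```text
t 32.3 pos [ 604.9 -103.7   64. ] x [ 0.028  0.011 -1.   ] jaw [ 0.233 -0.972 -0.004] yaw -76.5 F [34.1 26.1 -4. ] w 0.002 q [ 0.21  0.66 -0.17  1.81  0.15  0.66 -1.37]
```

View pics/w21z.png

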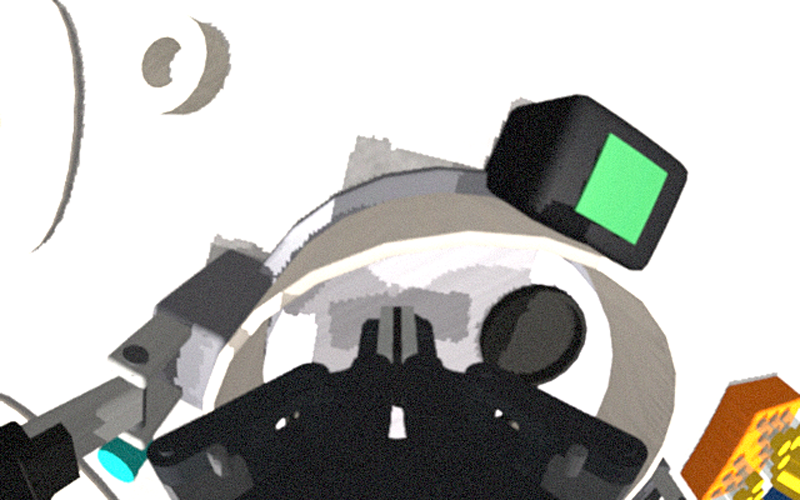

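Request:
arm_command([
  [0,0,1,0,0,0],
  [0,0,3,0,0,0],
  [0,0,5,0,0,0],
  [0,0,8,0,0,0],
  [0,0,11,0,0,0],
  [-1,0,14,0,0,0],
  [-4,0,15,0,0,0],
  [-6,0,15,0,0,0],
])

```text
clock: 32.97
position: [530.6, -114.7, 213.1]
ee_rot: [0.555, 0.441, 0.552, -0.439]
wrist_force: [0.1, 0.2, 0.2]
width: -0.001
```

Request:
arm_command([
  [0,0,0,0,0,0],
  [0,0,0,0,0,0],
  [0,0,0,0,0,0],
  [0,0,0,0,0,0],
  [0,0,0,0,0,0],
  [0,0,0,0,0,0],
  [0,0,0,0,0,0],
  [0,0,0,0,0,0],
], jaw=0.5)

```text
clock: 33.63
position: [530.2, -115.0, 210.0]
ee_rot: [0.553, 0.44, 0.553, -0.44]
wrist_force: [0.0, -0.7, 0.2]
width: 0.503
```

```bash
python3 look.py w22 1.8
```

```text
t 33.73 pos [ 530.  -115.1  210.1] x [-0.  0. -1.] jaw [ 0.224 -0.975 -0.   ] yaw -77.0 F [ 0.6 -0.4  0.1] w 0.498 q [ 0.26  0.4  -0.19  1.81  0.09  0.93 -1.31]
```

View pics/w22z.png

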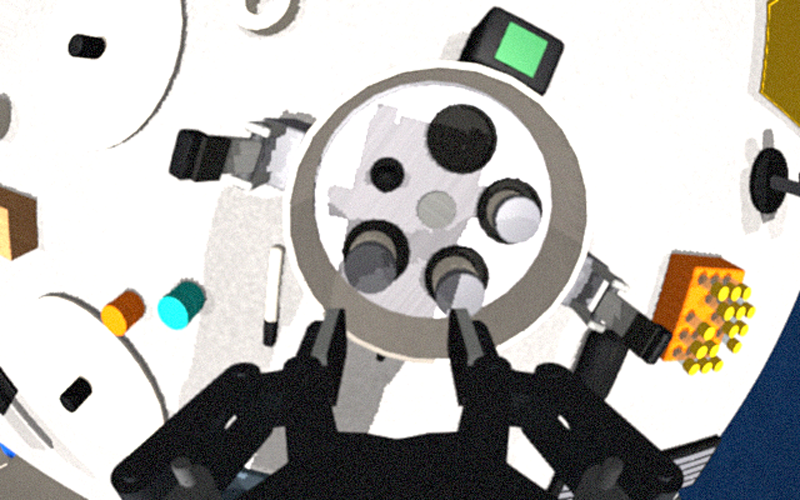

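```bash
cat > ka.py <<'E'
from fit import *
C=np.array([548.1,-143.2])
def ang(d,p,zz,s=1.25):
    q=atz(d,*(np.array(p)/s-.1),zz,True)[:2]; v=q-C; return q.round(1),np.hypot(*v).round(1),np.degrees(np.arctan2(v[1],v[0])).round(1)
E
python3 - <<'E'
from ka import *
d=load("w22")
print("knob top",ang(d,(385,173),88)); print("st3",ang(d,(462,138),46));print("hub",ang(d,(436,208),42)); print("knob base",ang(d,(388,174),60))
im=d["image"][110:270,210:450,::-1].astype(float)*1.5
cv2.imwrite("pics/w22y.png",cv2.resize(np.clip(im,0,255).astype(np.uint8),None,fx=3.3,fy=3.3,interpolation=cv2.INTER_CUBIC))
E
```

```text
knob top (array([573.5, -95.9]), np.float64(53.7), np.float64(61.7))
st3 (array([ 609.8, -148.7]), np.float64(62.0), np.float64(-5.1))
hub (array([ 548.9, -143. ]), np.float64(0.8), np.float64(16.8))
knob base (array([569.7, -98.2]), np.float64(49.9), np.float64(64.4))
```

View pics/w22y.png

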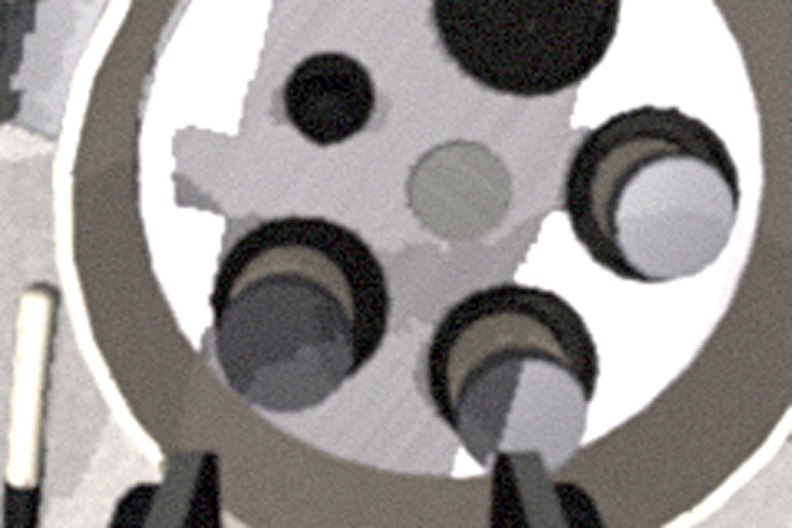

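Request:
arm_command([
  [0.5,0.2,0,0,0,-6.5],
  [1,0.5,0,0,0,-13],
  [1.5,0.8,0,0,0,-19.5],
  [2,1,0,0,0,-26],
  [2.5,1.2,0,0,0,-32.5],
  [3,1.4,0,0,0,-39],
  [3.5,1.6,0,0,0,-45.5],
  [3.8,1.8,0,0,0,-52],
], jaw=0.65)

```text
clock: 34.4
position: [568.5, -96.9, 210.2]
ee_rot: [0.302, 0.639, 0.302, -0.639]
wrist_force: [-0.8, -0.1, -0.4]
width: 0.342
```

Request:
arm_command([
  [0,0,0,0,0,-6.5],
  [0,0,0,0,0,-13],
  [0,0,0,0,0,-18],
  [0,0,-2,0,0,-23],
  [0,0,-4,0,0,-23],
  [0,0,-6,0,0,-23],
  [0,0,-7,0,0,-23],
  [0,0,-7,0,0,-23],
])

```text
clock: 35.07
position: [566.7, -96.8, 138.2]
ee_rot: [-0.17, -0.685, -0.171, 0.687]
wrist_force: [0.1, -0.4, 0.1]
width: 0.351
```

Request:
arm_command([
  [0,0,0,0,0,0],
  [0,0,0,0,0,0],
  [0,0,0,0,0,0],
  [0,0,0,0,0,0],
  [0,0,0,0,0,0],
  [0,0,0,0,0,0],
  [0,0,0,0,0,0],
  [0,0,0,0,0,0],
])

```text
clock: 35.73
position: [568.0, -97.1, 140.4]
ee_rot: [0.171, 0.686, 0.171, -0.686]
wrist_force: [0.4, -0.3, 0.8]
width: 0.349
```

```bash
python3 look.py w23 1.8
```

```text
t 35.83 pos [568.  -97.1 140.3] x [-0.  0. -1.] jaw [-0.883 -0.469  0.   ] yaw -152.0 F [-0.3  0.8 -0.6] w 0.354 q [-0.    0.53  0.14  1.82 -0.1   0.79 -2.47]
```

View pics/w23z.png

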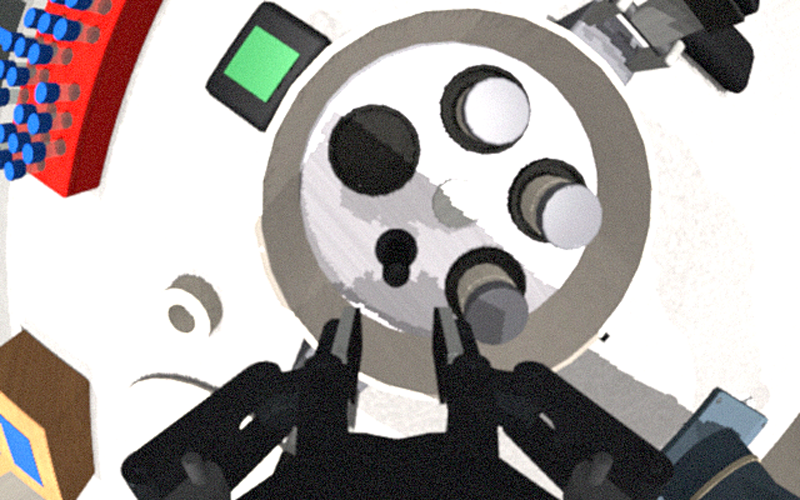

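Run:
```python
from ka import *
d=load("w23")
print("knob top",ang(d,(396,274),88)); print("base",ang(d,(396.5,246),42)); print("st3",ang(d,(374,150),46));print("hub",ang(d,(458,200),42)); print("pot0 cap",ang(d,(497,316),84)); print("mark",ang(d,(602,338),93))
def tab(a0,a1,y0,y1):
    a=np.radians(np.linspace(a0,a1,9)); c=np.c_[np.cos(a),np.sin(a)]*5.0
    y=np.linspace(0,y1-y0,9)
    return [[*r.round(2).tolist(),0,0,0,round(t,1)] for r,t in zip((c[1:]-c[0]),y[1:])]
print(tab(66.7,119,-152,-126)); print(tab(119,171,-126,-100))
```

```text
knob top (array([567.7, -98.3]), np.float64(49.0), np.float64(66.4))
base (array([568. , -99.4]), np.float64(48.1), np.float64(65.5))
st3 (array([ 609.5, -148.4]), np.float64(61.6), np.float64(-4.9))
hub (array([ 547.8, -145.1]), np.float64(2.0), np.float64(-98.8))
pot0 cap (array([ 500.9, -100.8]), np.float64(63.5), np.float64(138.1))
mark (array([ 430.7, -121.2]), np.float64(119.5), np.float64(169.4))
[[-0.54, 0.2, 0, 0, 0, np.float64(3.2)], [-1.09, 0.33, 0, 0, 0, np.float64(6.5)], [-1.66, 0.4, 0, 0, 0, np.float64(9.8)], [-2.23, 0.4, 0, 0, 0, np.float64(13.0)], [-2.79, 0.34, 0, 0, 0, np.float64(16.2)], [-3.35, 0.22, 0, 0, 0, np.float64(19.5)], [-3.89, 0.03, 0, 0, 0, np.float64(22.8)], [-4.4, -0.22, 0, 0, 0, np.float64(26.0)]]
[[-0.48, -0.3, 0, 0, 0, np.float64(3.2)], [-0.92, -0.66, 0, 0, 0, np.float64(6.5)], [-1.32, -1.06, 0, 0, 0, np.float64(9.8)], [-1.67, -1.51, 0, 0, 0, np.float64(13.0)], [-1.97, -1.99, 0, 0, 0, np.float64(16.2)], [-2.21, -2.5, 0, 0, 0, np.float64(19.5)], [-2.39, -3.04, 0, 0, 0, np.float64(22.8)], [-2.51, -3.59, 0, 0, 0, np.float64(26.0)]]
```

Request:
arm_command([
  [0,-0.1,-2,0,0,0],
  [0,-0.1,-4,0,0,0],
  [0,-0.1,-5.5,0,0,0],
  [0,-0.1,-6.5,0,0,0],
  [0,-0.1,-7.5,0,0,0],
  [0,-0.1,-8,0,0,0],
  [0,-0.1,-8,0,0,0],
  [0,-0.1,-8,0,0,0],
])

```text
clock: 36.5
position: [568.2, -98.2, 60.5]
ee_rot: [0.171, 0.686, 0.171, -0.686]
wrist_force: [0.1, -0.2, 0.6]
width: 0.352
```

Request:
arm_command([
  [0,0,0,0,0,0],
  [0,0,0,0,0,0],
  [0,0,0,0,0,0],
  [0,0,0,0,0,0],
  [0,0,0,0,0,0],
  [0,0,0,0,0,0],
  [0,0,0,0,0,0],
  [0,0,0,0,0,0],
], jaw=0.78)

```text
clock: 37.17
position: [568.0, -98.1, 60.3]
ee_rot: [0.171, 0.686, 0.171, -0.686]
wrist_force: [-0.6, 0.4, -0.8]
width: 0.22
```

```bash
python3 look.py w24 1.8
```

```text
t 37.27 pos [568.  -98.1  60.2] x [-0.  0. -1.] jaw [-0.883 -0.469  0.   ] yaw -152.0 F [-0.6  0.1 -0.9] w 0.219 q [ 0.02  0.64  0.11  1.89 -0.12  0.62 -2.45]
```

View pics/w24z.png

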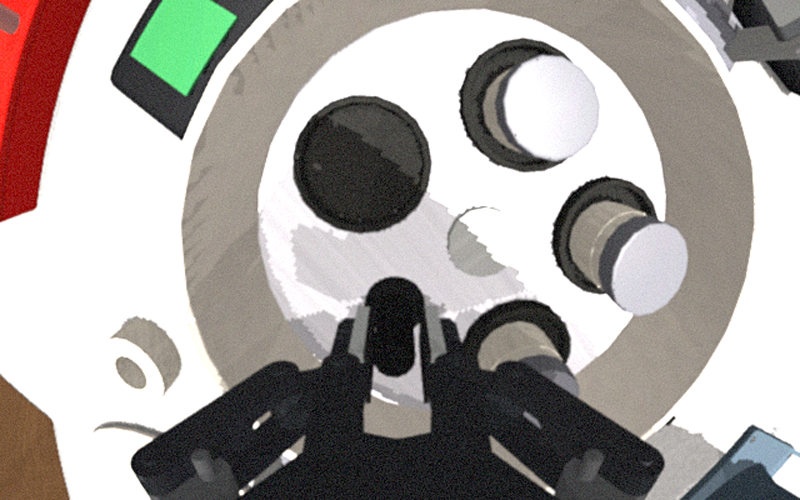

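Knob is caged between the pads (394,345). Turn on.

Request:
arm_command([
  [-0.54,0.2,0,0,0,3.2],
  [-1.1,0.33,0,0,0,6.5],
  [-1.66,0.4,0,0,0,9.8],
  [-2.23,0.4,0,0,0,13],
  [-2.8,0.34,0,0,0,16.2],
  [-3.35,0.22,0,0,0,19.5],
  [-3.9,0.03,0,0,0,22.8],
  [-4.4,-0.22,0,0,0,26],
])

```text
clock: 37.93
position: [524.0, -98.2, 60.3]
ee_rot: [0.322, 0.63, 0.323, -0.629]
wrist_force: [0.0, 4.5, 1.1]
width: 0.221
```

```bash
python3 look.py w25 1.8
```

```text
t 38.03 pos [ 523.2 -100.2   60.3] x [-0.001  0.    -1.   ] jaw [-0.587 -0.809  0.   ] yaw -126.0 F [ 0.6 -0.5 -0.3] w 0.221 q [ 0.12  0.59 -0.02  2.    0.02  0.55 -2.12]
```

View pics/w25z.png

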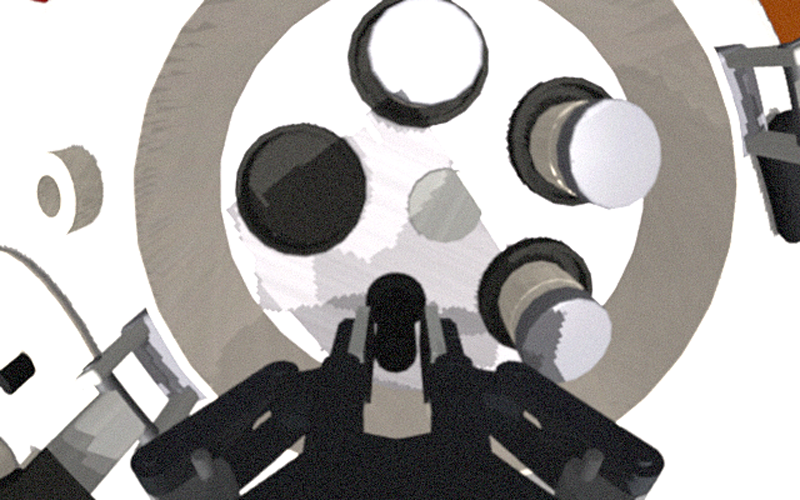

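Request:
arm_command([
  [-0.48,-0.3,0,0,0,3.2],
  [-0.92,-0.66,0,0,0,6.5],
  [-1.32,-1.06,0,0,0,9.8],
  [-1.67,-1.5,0,0,0,13],
  [-1.97,-2,0,0,0,16.2],
  [-2.2,-2.5,0,0,0,19.5],
  [-2.4,-3.04,0,0,0,22.8],
  [-2.5,-3.6,0,0,0,26],
])

```text
clock: 38.7
position: [498.5, -136.0, 60.1]
ee_rot: [-0.454, -0.541, -0.455, 0.542]
wrist_force: [-0.8, 2.7, 0.6]
width: 0.22
```

Request:
arm_command([
  [0,-0.1,0,0,0,0],
  [0,-0.1,0,0,0,0],
  [0,-0.1,0,0,0,0],
  [0,-0.1,0,0,0,0],
  [0,-0.1,0,0,0,0],
  [0,-0.1,0,0,0,0],
  [0,-0.1,0,0,0,0],
  [0,-0.1,0,0,0,0],
])

```text
clock: 39.37
position: [499.1, -137.2, 60.3]
ee_rot: [0.454, 0.542, 0.454, -0.542]
wrist_force: [0.5, -1.6, 0.3]
width: 0.223
```

```bash
python3 look.py w26 1.8
```

```text
t 39.47 pos [ 499.  -137.2   60.3] x [ 0.  0. -1.] jaw [-0.174 -0.985 -0.   ] yaw -100.0 F [ 0.  -0.9  0. ] w 0.222 q [ 0.29  0.58 -0.16  2.04  0.17  0.54 -1.74]
```

View pics/w26z.png

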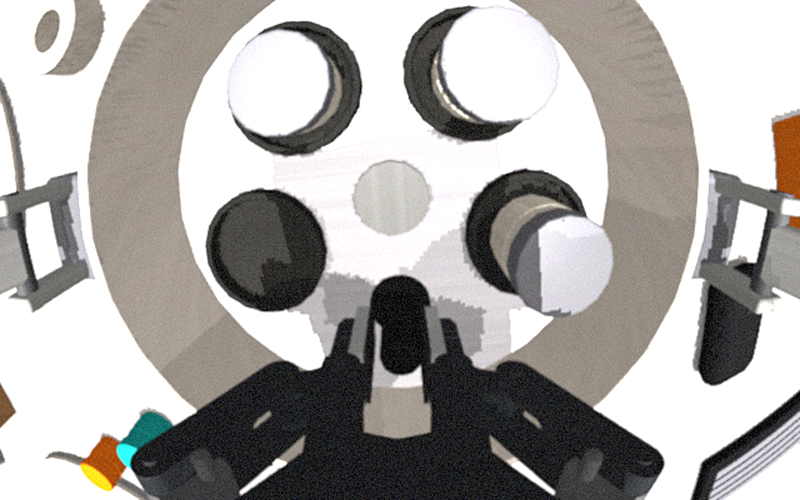

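Run:
```python
from ka import *
d=load("w26")
print("knob top",ang(d,(402,344),88)); print("base",ang(d,(400,306),42)); print("st3",ang(d,(267,249.5),46));print("hub",ang(d,(392,197.5),42))
```

```text
knob top (array([ 504.9, -140. ]), np.float64(43.3), np.float64(175.8))
base (array([ 496.9, -138.2]), np.float64(51.4), np.float64(174.4))
st3 (array([535.9, -84.9]), np.float64(59.6), np.float64(101.9))
hub (array([ 547.6, -143.7]), np.float64(0.6), np.float64(-135.2))
```

Request:
arm_command([
  [0,0.1,0,0,0,0],
  [0,0.2,0,0,0,0],
  [0,0.3,0,0,0,0],
  [0,0.4,0,0,0,0],
  [0,0.4,0,0,0,0],
  [0,0.4,0,0,0,0],
  [0,0.4,0,0,0,0],
  [0,0.4,0,0,0,0],
])

```text
clock: 40.13
position: [498.9, -133.1, 60.2]
ee_rot: [0.454, 0.542, 0.454, -0.542]
wrist_force: [0.6, -0.6, 1.0]
width: 0.223
```

```bash
python3 look.py w27 1.8
```

```text
t 40.23 pos [ 498.9 -133.2   60.2] x [-0.  0. -1.] jaw [-0.174 -0.985 -0.   ] yaw -100.0 F [ 0.3 -0.6 -0.2] w 0.219 q [ 0.28  0.57 -0.16  2.04  0.17  0.54 -1.75]
```

View pics/w27z.png

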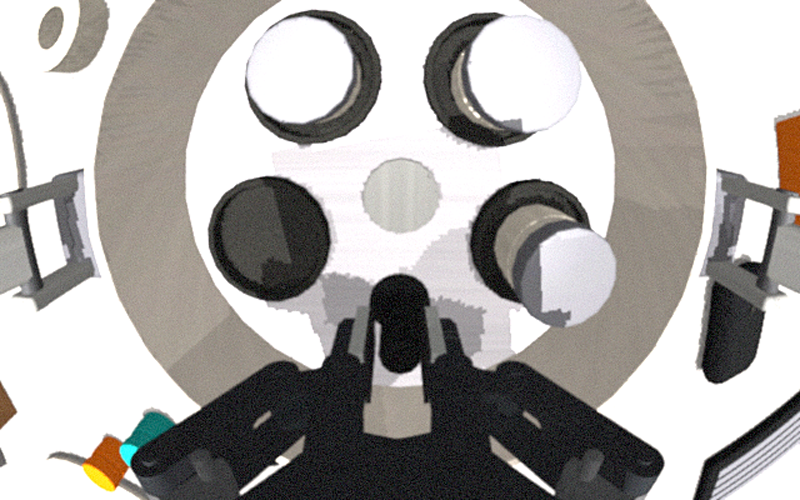

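Run:
```python
from ka import *
d=load("w27")
print("base",ang(d,(400,305),42)); print("st3",ang(d,(269.5,238.5),46));print("hub",ang(d,(401,195),42))
```

```text
base (array([ 497.3, -134.3]), np.float64(51.6), np.float64(170.1))
st3 (array([540.4, -83.5]), np.float64(60.2), np.float64(97.3))
hub (array([ 547.9, -143.6]), np.float64(0.4), np.float64(-117.9))
```

Request:
arm_command([
  [0,0,1,0,0,0],
  [0,0,3,0,0,0],
  [0,0,6,0,0,0],
  [0,0,9.5,0,0,0],
  [0,0,13,0,0,0],
  [0.5,1.5,16,0,0,0],
  [1.5,4,17.5,0,0,5],
  [3,7.5,18,0,0,10],
], jaw=0.7)

```text
clock: 40.9
position: [529.6, -60.4, 244.5]
ee_rot: [0.501, 0.501, 0.498, -0.5]
wrist_force: [2.1, -0.7, -0.6]
width: 0.296
```

Request:
arm_command([
  [1.4,3.5,0,0,0,5],
  [2.8,7,0,0,0,10],
  [4.2,11,0,0,0,15],
  [5.8,15,0,0,0,20],
  [7.4,19,0,0,0,25],
  [9,23,0,0,0,30],
  [10.5,26.5,0,0,0,30],
  [12,29.8,0,0,0,30],
], jaw=0.4)

```text
clock: 41.57
position: [649.0, 242.3, 241.1]
ee_rot: [0.612, 0.354, 0.613, -0.353]
wrist_force: [1.4, 0.1, -0.3]
width: 0.598
```

Request:
arm_command([
  [0,0,-2,0,0,0],
  [0,0,-4,0,0,0],
  [0,0,-5,0,0,0],
  [0,0,-5,0,0,0],
  [0,0,-5,0,0,0],
  [0,0,-5,0,0,0],
  [0,0,-5,0,0,0],
  [0,0,-5,0,0,0],
])

```text
clock: 42.23
position: [649.5, 239.6, 191.6]
ee_rot: [0.613, 0.354, 0.612, -0.353]
wrist_force: [-0.7, -0.1, -0.1]
width: 0.6
```

```bash
python3 look.py w28 1.2
python3 - <<'E'
from h import *
d=grab("top","t28"); cv2.imwrite("pics/t28z.png",cv2.resize(d["image"][130:260,210:450,::-1],None,fx=3.3,fy=3.3,interpolation=cv2.INTER_CUBIC))
E
```

```text
t 42.33 pos [649.2 239.6 191.1] x [ 0.001  0.    -1.   ] jaw [ 0.499 -0.867  0.   ] yaw -60.1 F [-0.9  0.   0.8] w 0.598 q [-0.2   0.65 -0.4   1.43  0.27  1.11 -1.69]
```

View pics/w28z.png

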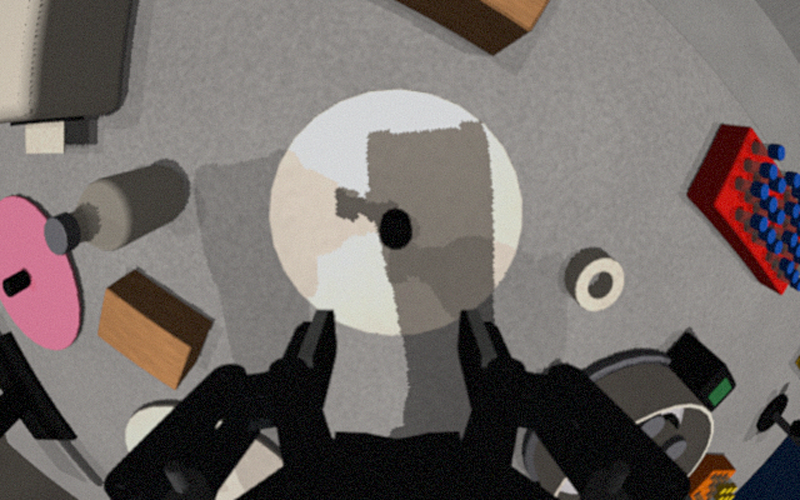

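View pics/t28z.png

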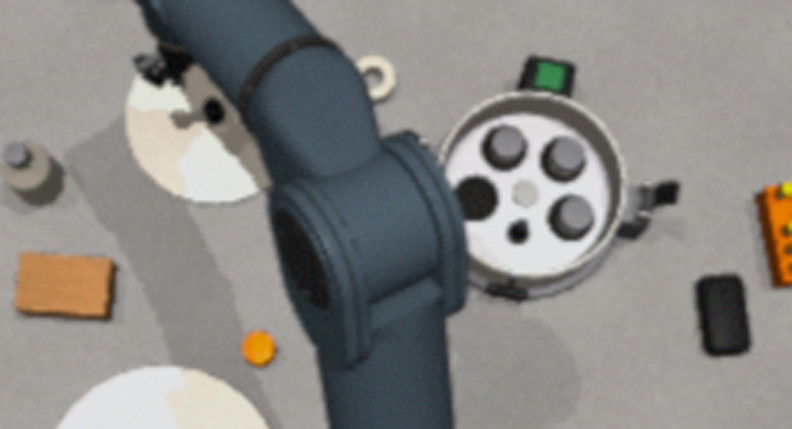

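Run:
```python
from ka import *
d=load("w28"); Z=lambda p:np.array(p)/1.25-.1
pts=[(270,215),(283,155),(330,105),(398,90),(460,104),(508,155),(522,212),(505,270),(460,315),(398,335),(330,312),(284,268)]
P=np.array([atz(d,*Z(p),12,True)[:2] for p in pts])
f=lambda x:np.hypot(P[:,0]-x[0],P[:,1]-x[1])-x[2]
r=least_squares(f,[650,240,113]); print(r.x.round(1),f(r.x).round(1))
print("knob top",atz(d,*Z((396,229.5)),52,True).round(1),"mid",atz(d,*Z((396.5,229)),32,True).round(1))
```

```text
[648.2 241.5 111.4] [ 0.1  0.4  0.7 -1.8  0.8  0.1  0.4 -0.6 -0.7  2.5 -2.6  0.7]
knob top [650.2 242.2  52. ] mid [646.  239.4  32. ]
```

Request:
arm_command([
  [0,0.2,-3,0,0,0],
  [0,0.2,-6,0,0,0],
  [0,0.2,-9,0,0,0],
  [0,0.2,-12,0,0,0],
  [0,0.2,-14.5,0,0,0],
  [0,0.2,-16,0,0,0],
  [0,0.2,-17,0,0,0],
  [0,0.2,-17.2,0,0,0],
])

```text
clock: 43.05
position: [648.1, 241.4, 16.4]
ee_rot: [0.612, 0.353, 0.613, -0.354]
wrist_force: [-0.3, -0.4, 0.2]
width: 0.604
```

```bash
python3 look.py w29 1.4
```

```text
t 43.15 pos [649.2 241.9  18.5] x [ 0.  0. -1.] jaw [ 0.499 -0.866 -0.   ] yaw -60.0 F [-0.4  0.5  2. ] w 0.598 q [-0.23  0.83 -0.34  1.58  0.35  0.79 -1.77]
```

View pics/w29z.png

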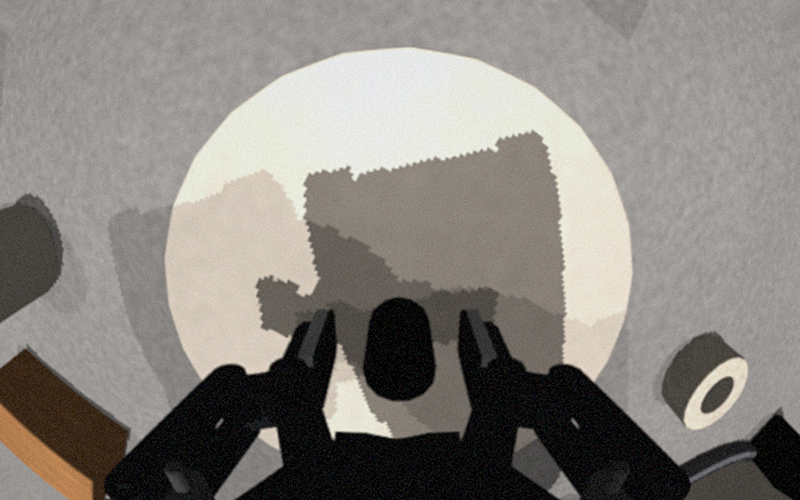

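Run:
```python
from ka import *
d=load("w29"); Z=lambda p:np.array(p)/1.25-.1
print(atz(d,*Z((399.5,366)),52,True).round(1)); print(atz(d,*Z((398.5,331)),12,True).round(1))
```

```text
[650.4 242.8  52. ]
[641.9 238.2  12. ]
```

Request:
arm_command([
  [0,0,0,0,0,0],
  [0,0,0,0,0,0],
  [0,0,0,0,0,0],
  [0,0,0,0,0,0],
  [0,0,0,0,0,0],
  [0,0,0,0,0,0],
  [0,0,0,0,0,0],
  [0,0,0,0,0,0],
], jaw=1)

```text
clock: 43.82
position: [649.9, 242.1, 19.9]
ee_rot: [0.613, 0.355, 0.612, -0.353]
wrist_force: [-0.3, -0.9, 6.6]
width: 0.287
```

```bash
python3 look.py w30 1.4
```

```text
t 43.92 pos [649.9 242.1  19.9] x [ 0.002  0.001 -1.   ] jaw [ 0.499 -0.867  0.   ] yaw -60.1 F [-0.9 -0.2  5.7] w 0.289 q [-0.23  0.83 -0.34  1.58  0.35  0.79 -1.77]
```

Request:
arm_command([
  [0,0,1,0,0,0],
  [0,0,3,0,0,0],
  [0,0,6,0,0,0],
  [0,0,9,0,0,0],
  [0,0,12,0,0,0],
  [0,0,15,0,0,0],
  [0,0,18,0,0,0],
  [0,0,21,0,0,0],
])

```text
clock: 44.58
position: [648.4, 241.5, 230.5]
ee_rot: [0.612, 0.354, 0.612, -0.354]
wrist_force: [0.8, -0.4, -2.7]
width: 0.287
```

Request:
arm_command([
  [-0.3,-1,0.5,0,0,0],
  [-0.8,-3,1,0,0,0],
  [-1.5,-5.5,1,0,0,0],
  [-2.2,-8.5,1,0,0,0],
  [-3,-11.5,1,0,0,0],
  [-3.8,-14.5,1,0,0,0],
  [-4.6,-17.5,1,0,0,0],
  [-5.4,-20.5,1,0,0,0],
])

```text
clock: 45.25
position: [593.6, 34.9, 238.1]
ee_rot: [0.612, 0.354, 0.612, -0.354]
wrist_force: [0.0, -0.8, -3.5]
width: 0.287
```

Request:
arm_command([
  [-0.8,-3,0,0,0,0],
  [-1.6,-6,0,0,0,0],
  [-2.4,-9,0,0,0,0],
  [-3.2,-12,0,0,0,0],
  [-4,-15,0,0,0,0],
  [-4.5,-17,0,0,0,0],
  [-4.7,-17.8,0,0,0,0],
  [-4.8,-18,0,0,0,0],
])

```text
clock: 45.92
position: [545.7, -145.7, 238.1]
ee_rot: [0.611, 0.354, 0.612, -0.355]
wrist_force: [1.2, 1.1, -3.0]
width: 0.287
```

Request:
arm_command([
  [0,0,0,0,0,0],
  [0,0,0,0,0,0],
  [0,0,0,0,0,0],
  [0,0,0,0,0,0],
  [0,0,0,0,0,0],
  [0,0,0,0,0,0],
  [0,0,0,0,0,0],
  [0,0,0,0,0,0],
])

```text
clock: 46.58
position: [547.0, -143.1, 238.2]
ee_rot: [0.612, 0.354, 0.612, -0.354]
wrist_force: [0.4, 0.1, -3.5]
width: 0.287
```

```bash
python3 look.py w31 1.4;  python3 - <<'E'
from h import *
d=grab("scene","s31"); cv2.imwrite("pics/s31z.png",cv2.resize(d["image"][100:270,150:350,::-1],None,fx=3.5,fy=3.5,interpolation=cv2.INTER_CUBIC))
E
```

```text
t 46.68 pos [ 547.  -143.2  238.2] x [ 0.  0. -1.] jaw [ 0.499 -0.866 -0.   ] yaw -60.0 F [ 0.4  0.3 -3.1] w 0.286 q [ 0.44  0.42 -0.4   1.71  0.19  1.04 -1.06]
```

View pics/w31z.png

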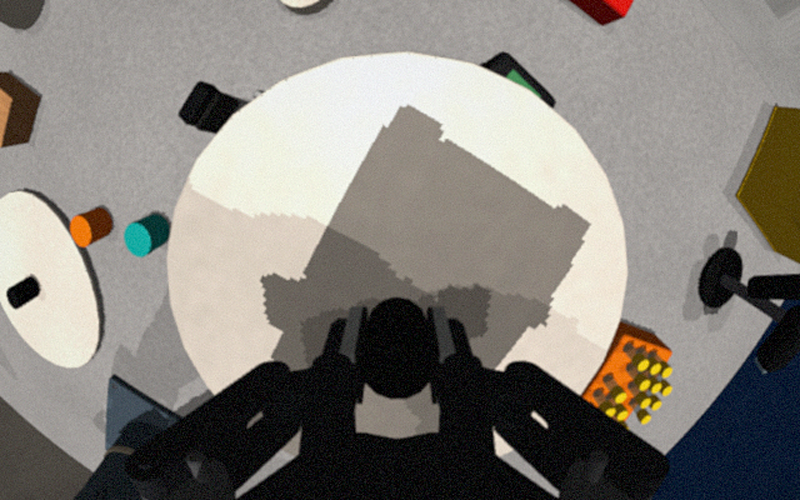

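View pics/s31z.png

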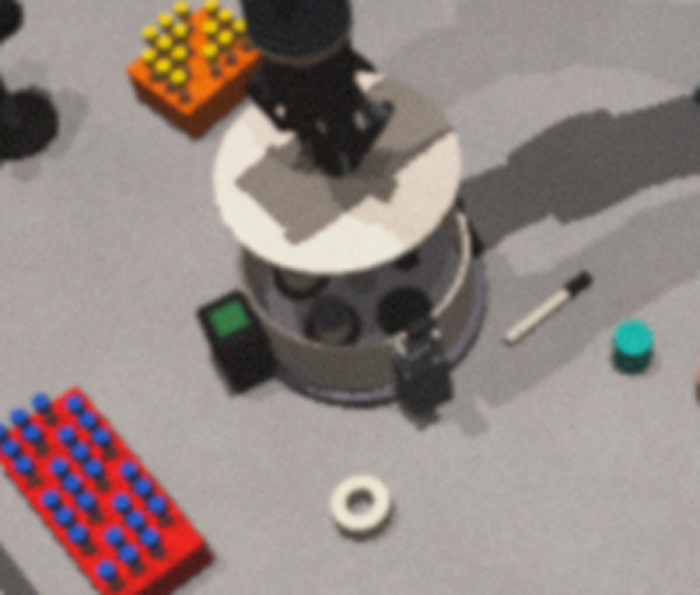

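Run:
```python
from ka import *
d=load("w31"); Z=lambda p:np.array(p)/1.25-.1
g=cv2.cvtColor(d["image"],cv2.COLOR_RGB2GRAY)
pts=[(167,260),(178,205),(215,140),(262,98),(330,64),(405,53),(470,63),(540,101),(590,150),(618,210),(627,265),(612,335),(590,380),(176,310),(200,360)]
for zz in (230.3,):
    P=np.array([atz(d,*Z(p),zz,True)[:2] for p in pts])
    f=lambda x:np.hypot(P[:,0]-x[0],P[:,1]-x[1])-x[2]
    r=least_squares(f,[547,-143,113],loss="soft_l1"); print(r.x.round(1),f(r.x).round(1))
    f3=lambda q:np.hypot(*(np.array([atz(d,*Z(p),q[2],True)[:2] for p in pts])-q[:2]).T)-113
    r=least_squares(f3,[547,-143,230]); print(r.x.round(1),f3(r.x).round(1))
```

```text
[ 544.8 -144.2  110.6] [ 2.2  1.  -0.1 -0.8 -0.3  0.2  0.4 -0.7  0.1 -0.2  0.5 -0.6  0.6 -0.1
 -3.2]
[ 543.5 -145.1  226.7] [ 2.4  1.1 -0.1 -0.9 -0.4  0.1  0.3 -0.8 -0.1 -0.3  0.6 -0.5  0.9  0.3
 -2.8]
```

Request:
arm_command([
  [0.1,0,-1,0,0,0],
  [0.15,0,-3,0,0,0],
  [0.15,0,-5.5,0,0,0],
  [0.15,0,-8,0,0,0],
  [0.15,0,-10,0,0,0],
  [0.15,0,-11,0,0,0],
  [0.15,0,-11.5,0,0,0],
  [0.15,0,-11.5,0,0,0],
])

```text
clock: 47.4
position: [548.2, -143.2, 122.4]
ee_rot: [0.612, 0.354, 0.613, -0.354]
wrist_force: [-0.2, -0.3, -3.0]
width: 0.282
```

```bash
python3 look.py w32 1.4;  python3 - <<'E'
from h import *
d=grab("scene","s32"); cv2.imwrite("pics/s32z.png",cv2.resize(d["image"][100:270,150:350,::-1],None,fx=3.5,fy=3.5,interpolation=cv2.INTER_CUBIC))
E
```

```text
t 47.5 pos [ 549.1 -143.3  124. ] x [ 0.001 -0.    -1.   ] jaw [ 0.499 -0.866  0.001] yaw -60.0 F [-0.2 -0.6 -3.3] w 0.286 q [ 0.41  0.55 -0.36  1.85  0.26  0.79 -1.14]
```

View pics/w32z.png

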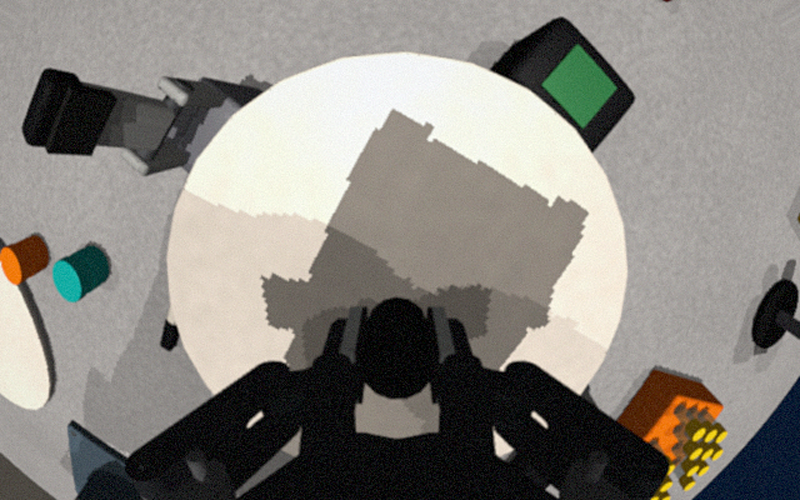

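View pics/s32z.png

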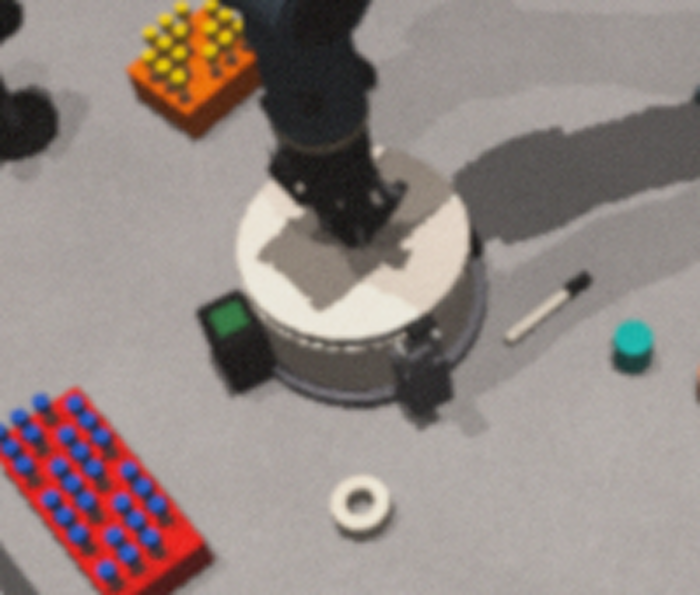

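Well centred. Lower the last 12 mm slowly.

Request:
arm_command([
  [0,0,-0.2,0,0,0],
  [0,0,-0.4,0,0,0],
  [0,0,-0.6,0,0,0],
  [0,0,-0.8,0,0,0],
  [0,0,-1,0,0,0],
  [0,0,-1.1,0,0,0],
  [0,0,-1.2,0,0,0],
  [0,0,-1.2,0,0,0],
])

```text
clock: 48.22
position: [548.8, -143.4, 112.6]
ee_rot: [0.613, 0.354, 0.612, -0.354]
wrist_force: [-4.1, 0.8, 13.9]
width: 0.287
```

```bash
python3 look.py w33 1.4;  python3 - <<'E'
from h import *
d=grab("scene","s33"); cv2.imwrite("pics/s33z.png",cv2.resize(d["image"][100:270,150:350,::-1],None,fx=3.5,fy=3.5,interpolation=cv2.INTER_CUBIC))
E
```

```text
t 48.32 pos [ 548.8 -143.4  112.6] x [ 0.001 -0.001 -1.   ] jaw [ 0.499 -0.866  0.001] yaw -60.1 F [-3.4  0.6 13.6] w 0.288 q [ 0.41  0.56 -0.35  1.86  0.27  0.76 -1.14]
```

View pics/s33z.png

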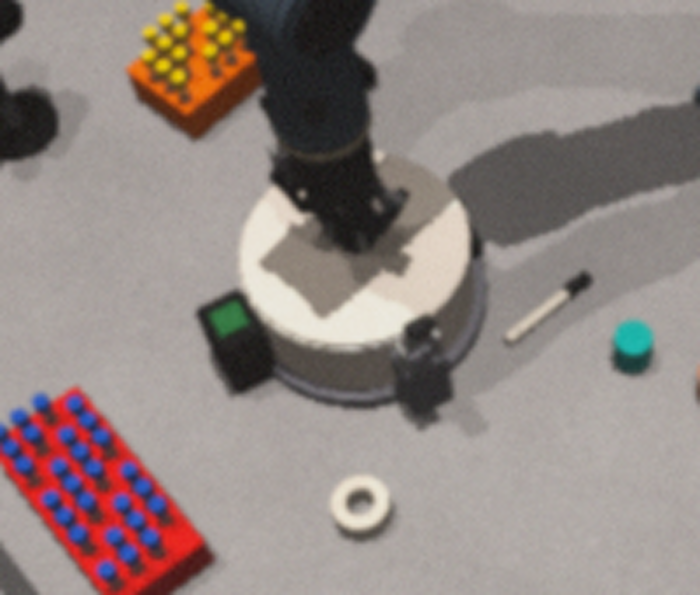

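Request:
arm_command([
  [0,0,0,0,0,0],
  [0,0,0,0,0,0],
  [0,0,0,0,0,0],
  [0,0,0,0,0,0],
  [0,0,0,0,0,0],
  [0,0,2,0,0,0],
  [0,0,5,0,0,0],
  [0,0,9,0,0,0],
], jaw=0.4)

```text
clock: 49.03
position: [546.9, -143.0, 200.0]
ee_rot: [0.61, 0.353, 0.614, -0.354]
wrist_force: [0.7, -1.2, 0.5]
width: 0.602
```

Request:
arm_command([
  [0,0,3,0,0,5],
  [0,0,6,0,0,10],
  [0,0,6,0,0,15],
  [0,0,6,0,0,20],
  [0,0,6,0,0,26],
  [0,0,6,0,0,32],
  [0,0,6,0,0,38],
  [0,0,6,0,0,44],
])

```text
clock: 49.7
position: [548.4, -143.3, 261.1]
ee_rot: [0.7, 0.097, 0.701, -0.097]
wrist_force: [1.0, -0.2, -0.1]
width: 0.603
```

Request:
arm_command([
  [0,0,0,0,0,6],
  [0,0,0,0,0,6],
  [0,0,0,0,0,6],
  [0,0,0,0,0,6],
  [0,0,0,0,0,6],
  [0,0,0,0,0,6],
  [0,0,0,0,0,6],
  [0,0,0,0,0,6],
], jaw=1)

```text
clock: 50.37
position: [548.5, -143.2, 261.3]
ee_rot: [0.704, 0.062, 0.704, -0.062]
wrist_force: [0.0, 0.6, 0.4]
width: -0.003
```

```bash
python3 look.py w34 1.4;  python3 - <<'E'
from h import *
d=grab("scene","s34"); cv2.imwrite("pics/s34z.png",cv2.resize(d["image"][100:270,150:350,::-1],None,fx=3.5,fy=3.5,interpolation=cv2.INTER_CUBIC))
E
```

```text
t 50.47 pos [ 548.5 -143.2  261.3] x [ 0. -0. -1.] jaw [ 0.985 -0.175  0.   ] yaw -10.1 F [-0.5  1.3 -0.6] w 0.003 q [ 0.59  0.44 -0.62  1.67  0.28  1.12 -0.28]
```

View pics/w34z.png

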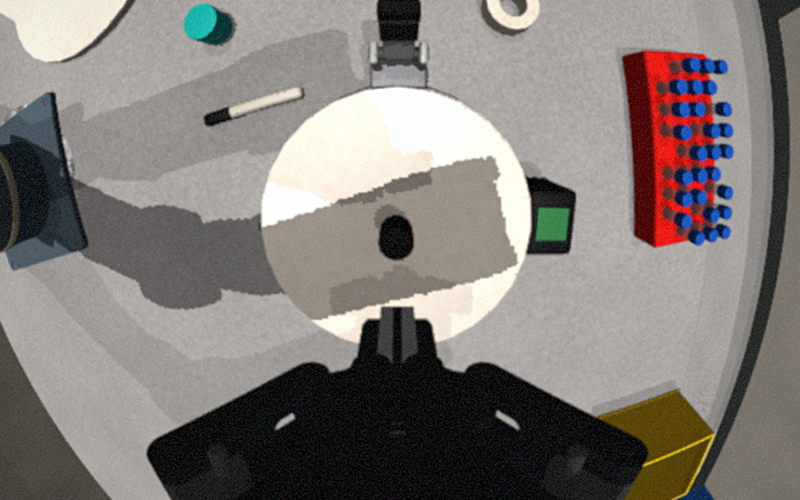

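View pics/s34z.png

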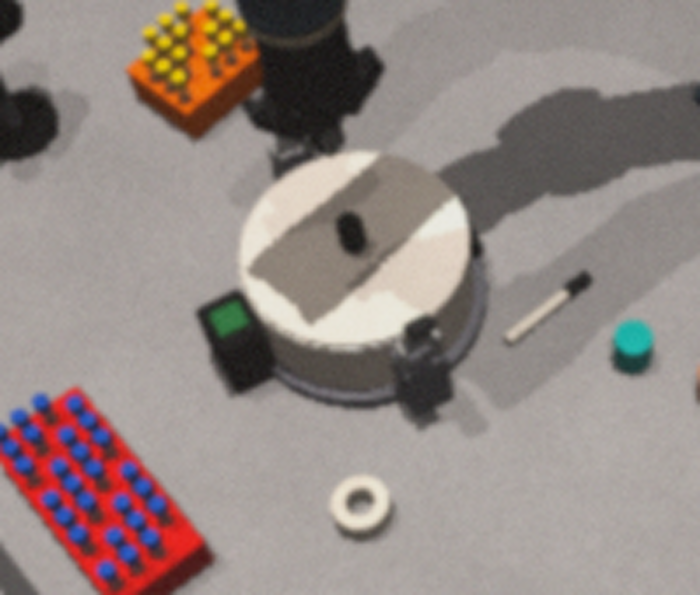

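Run:
```python
from ka import *
d=load("w34"); Z=lambda p:np.array(p)/1.25-.1
pts=[(261,220),(268,180),(300,130),(340,102),(395,88),(450,98),(500,135),(525,180),(532,222),(520,270),(275,270),(310,315)]
f3=lambda q:np.hypot(*(np.array([atz(d,*Z(p),104,True)[:2] for p in pts])-q[:2]).T)-q[2]
r=least_squares(f3,[547,-143,113]); print(r.x.round(1),f3(r.x).round(1))
print("knob top",atz(d,*Z((396.5,245)),144,True).round(1), "clamp hinge",atz(d,*Z((399,57)),115,True).round(1))
# project expected rim-ish: hinge
C=np.array([548.2,-143.4]); a=np.radians(79.9); u=np.array([np.cos(a),np.sin(a)])
for s,z in ((136,115),(136+11,176),(136+31,168)): print(s,(proj(d,[[*(C+s*u),z]],True)*1.25).round(0))
```

```text
[ 546.8 -144.5  111.8] [ 2.   0.9 -0.8 -1.1  0.   0.4 -0.2 -0.3  0.8  0.  -0.5 -1.2]
knob top [ 546.2 -144.9  144. ] clamp hinge [571.6 -12.5 115. ]
136 [[399.  53.]]
147 [[399.  17.]]
167 [[399.  -9.]]
```

Request:
arm_command([
  [0.5,3,0,0,0,0],
  [1,6,0,0,0,0],
  [1.6,9,0,0,0,0],
  [2.2,12.5,0,0,0,0],
  [2.8,16,0,0,0,0],
  [3.3,18.5,0,0,0,0],
  [3.6,20.3,0,0,0,0],
  [3.6,20.3,0,0,0,0],
])

```text
clock: 51.18
position: [584.5, 65.3, 261.5]
ee_rot: [0.705, 0.061, 0.704, -0.059]
wrist_force: [-0.0, 0.2, 0.3]
width: 0.001
```

Request:
arm_command([
  [0,0,-2,0,0,0],
  [0,0,-5,0,0,0],
  [0,0,-8,0,0,0],
  [0,0,-10,0,0,0],
  [0,0,-10.4,0,0,0],
  [0,0,-10.4,0,0,0],
  [0,0,-10.4,0,0,0],
  [0,0,-10.4,0,0,0],
])

```text
clock: 51.85
position: [585.4, 59.8, 158.9]
ee_rot: [0.705, 0.062, 0.704, -0.062]
wrist_force: [0.6, 0.8, 0.3]
width: 0.002
```

```bash
python3 look.py w35 1.4
python3 - <<'E'
from h import *
d=grab("scene","s35"); cv2.imwrite("pics/s35z.png",cv2.resize(d["image"][100:270,150:350,::-1],None,fx=3.5,fy=3.5,interpolation=cv2.INTER_CUBIC))
E
```

```text
t 51.95 pos [585.3  59.9 158.7] x [ 0.002  0.    -1.   ] jaw [ 0.985 -0.175  0.002] yaw -10.1 F [-0.2 -0.5  0.2] w -0.001 q [ 0.2   0.57 -0.6   1.76  0.39  0.93 -0.73]
```

View pics/w35z.png

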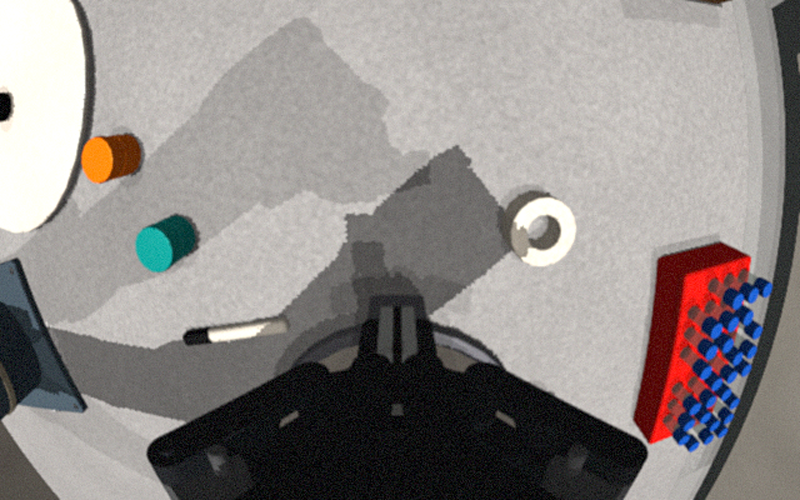

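View pics/s35z.png

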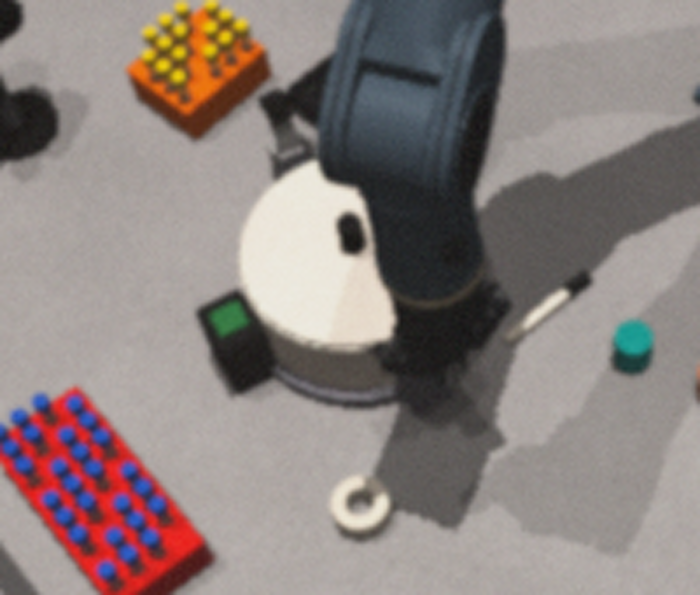

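Run:
```python
from ka import *
d=load("w35"); Z=lambda p:np.array(p)/1.25-.1
C=np.array([548.2,-143.4]); a=np.radians(79.9); u=np.array([np.cos(a),np.sin(a)])
for z in (180,170,160,150,140):
    p=atz(d,*Z((397,298)),z,True)[:2]-C; q=atz(d,*Z((373,305)),z,True)[:2]-atz(d,*Z((422,305)),z,True)[:2]; print(z,(p@u).round(1),np.hypot(*q).round(1))
for tx in ((0,0,0),): 
    T=np.array([585.3,59.9,158.7]); print(proj(d,[T],True)*1.25)
im=d["image"][210:310,250:390,::-1].astype(float)*3
cv2.imwrite("pics/w35y.png",cv2.resize(np.clip(im,0,255).astype(np.uint8),None,fx=5,fy=5,interpolation=cv2.INTER_CUBIC))
```

```text
180 229.4 17.2
170 224.6 18.6
160 219.8 20.1
150 215.1 21.5
140 210.3 22.9
[[400.39401399 324.53992657]]
```

View pics/w35y.png

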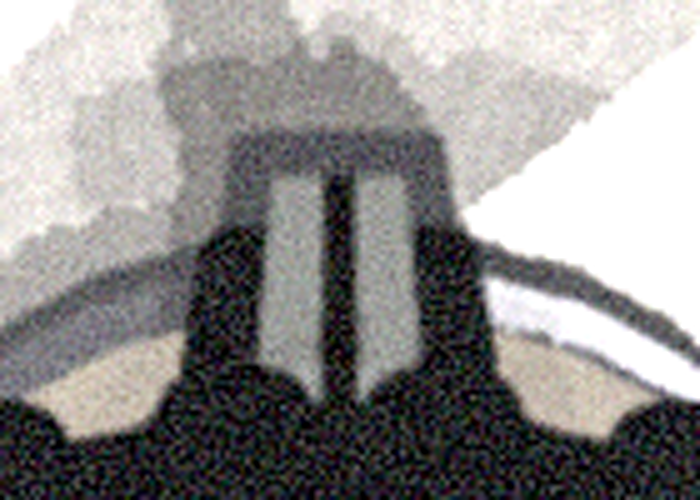

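Request:
arm_command([
  [-0.1,-0.6,0,0,0,0],
  [-0.2,-1.3,0,0,0,0],
  [-0.4,-2.1,0,0,0,0],
  [-0.5,-2.9,0,0,0,0],
  [-0.6,-3.6,0,0,0,0],
  [-0.8,-4.3,0,0,0,0],
  [-0.9,-5,0,0,0,0],
  [-0.95,-5.3,0,0,0,0],
])

```text
clock: 52.67
position: [574.9, 5.6, 157.4]
ee_rot: [0.704, 0.062, 0.704, -0.062]
wrist_force: [1.0, 1.9, 2.3]
width: -0.001
```

```bash
python3 look.py w36 2
```

```text
t 52.77 pos [574.8   5.6 157.2] x [-0.    -0.001 -1.   ] jaw [ 0.984 -0.176 -0.   ] yaw -10.1 F [-0.5 -1.1  0.4] w 0.001 q [ 0.3   0.55 -0.6   1.79  0.39  0.92 -0.65]
```

View pics/w36z.png

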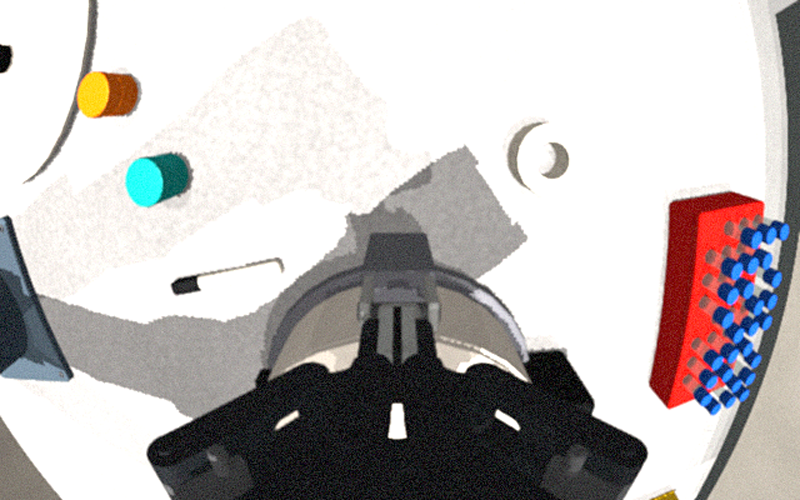

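Request:
arm_command([
  [-0.1,-0.6,0.1,0,0,0],
  [-0.2,-1.1,0.1,0,0,0],
  [-0.3,-1.7,0,0,0,0],
  [-0.4,-2.2,-0.1,0,0,0],
  [-0.5,-2.7,-0.4,0,0,0],
  [-0.6,-3.2,-0.7,0,0,0],
  [-0.65,-3.6,-1.1,0,0,0],
  [-0.7,-4,-1.5,0,0,0],
])

```text
clock: 53.43
position: [567.8, -34.3, 141.9]
ee_rot: [0.704, 0.062, 0.704, -0.062]
wrist_force: [-0.8, 1.7, 2.1]
width: -0.003
```

```bash
python3 look.py w37 2;python3 - <<'E'
from h import *
d=grab("scene","s37"); cv2.imwrite("pics/s37z.png",cv2.resize(d["image"][100:270,150:350,::-1],None,fx=3.5,fy=3.5,interpolation=cv2.INTER_CUBIC))
E
```

```text
t 53.53 pos [567.5 -34.6 141.3] x [-0.001 -0.001 -1.   ] jaw [ 0.984 -0.176 -0.001] yaw -10.1 F [ 0.4 -0.3 -0.4] w -0.001 q [ 0.36  0.57 -0.59  1.82  0.4   0.88 -0.59]
```

View pics/w37z.png

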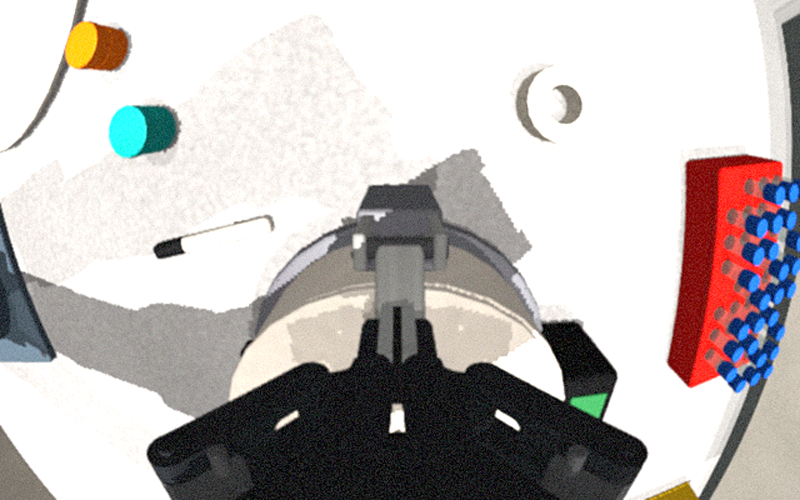

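Request:
arm_command([
  [0,-0.3,-0.5,0,0,0],
  [-0.1,-0.5,-1,0,0,0],
  [-0.1,-0.7,-1.5,0,0,0],
  [-0.15,-0.9,-2,0,0,0],
  [-0.2,-1,-2.2,0,0,0],
  [-0.2,-1,-2.4,0,0,0],
  [-0.2,-1,-2.4,0,0,0],
  [-0.2,-1,-2.4,0,0,0],
])

```text
clock: 54.25
position: [566.4, -42.8, 119.8]
ee_rot: [0.705, 0.062, 0.704, -0.062]
wrist_force: [-5.7, 0.0, 20.9]
width: 0.0
```

```bash
python3 look.py w38 2
```

```text
t 54.35 pos [566.4 -42.9 119.8] x [ 0.002 -0.    -1.   ] jaw [ 0.985 -0.174  0.002] yaw -10.0 F [-4.6  0.6 21. ] w 0.001 q [ 0.37  0.59 -0.58  1.85  0.43  0.83 -0.6 ]
```

View pics/w38z.png

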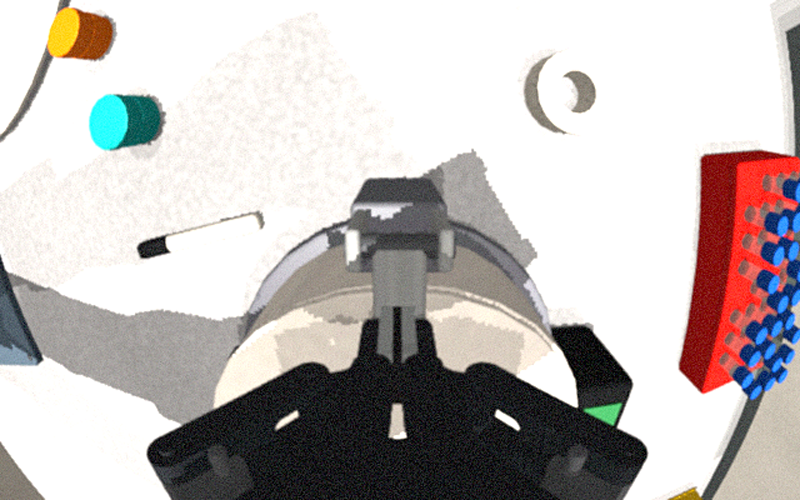

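Request:
arm_command([
  [0,0,2,0,0,0],
  [0,0,5,0,0,0],
  [0,0,8.5,0,0,0],
  [-0.3,-1.5,11,0,0,0],
  [-0.9,-5,11,0,0,0],
  [-1.5,-8.5,11,0,0,0],
  [-2.1,-12,11,0,0,0],
  [-2.7,-15.5,11,0,0,0],
])

```text
clock: 55.02
position: [538.0, -199.9, 227.9]
ee_rot: [0.704, 0.062, 0.705, -0.062]
wrist_force: [1.7, -0.1, -0.6]
width: 0.003
```

Request:
arm_command([
  [-0.6,-3.5,0,0,0,0],
  [-1.2,-7,0,0,0,0],
  [-1.8,-10.5,0,0,0,0],
  [-2.3,-13,0,0,0,0],
  [-2.7,-14.8,0,0,0,0],
  [-2.7,-14.8,-3,0,0,0],
  [-2.7,-14.8,-6,0,0,0],
  [-2.7,-14.8,-7.2,0,0,0],
])

```text
clock: 55.68
position: [509.5, -346.1, 152.1]
ee_rot: [0.703, 0.063, 0.706, -0.061]
wrist_force: [-0.6, -0.3, 0.2]
width: -0.002
```

```bash
python3 look.py w39 2
```

```text
t 55.78 pos [ 510.3 -345.5  153.7] x [-0.005  0.003 -1.   ] jaw [ 0.985 -0.174 -0.005] yaw -10.0 F [ 0.  -0.2  1. ] w -0.002 q [ 0.87  0.61 -0.57  1.68  0.39  0.97 -0.02]
```

View pics/w39z.png

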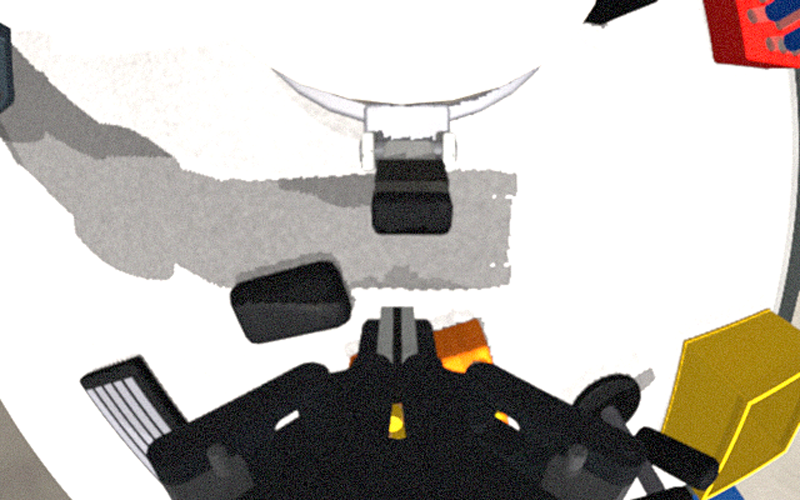

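Request:
arm_command([
  [0.3,0.6,0.1,0,0,0],
  [0.5,1.3,0.2,0,0,0],
  [0.6,2.1,0.2,0,0,0],
  [0.8,2.9,0.2,0,0,0],
  [0.9,3.6,0.2,0,0,0],
  [1,4.3,0.2,0,0,0],
  [1.1,5,0.2,0,0,0],
  [1.2,5.3,0.2,0,0,0],
])

```text
clock: 56.45
position: [524.1, -292.3, 158.6]
ee_rot: [0.704, 0.061, 0.704, -0.062]
wrist_force: [-0.3, -2.8, 2.0]
width: 0.001
```

```bash
python3 look.py w40 2
```

```text
t 56.55 pos [ 524.1 -292.4  158.3] x [-0.  0. -1.] jaw [ 0.985 -0.173 -0.   ] yaw -10.0 F [ 0.3 -0.3 -0.1] w 0.0 q [ 0.8   0.58 -0.58  1.72  0.38  0.95 -0.11]
```

View pics/w40z.png

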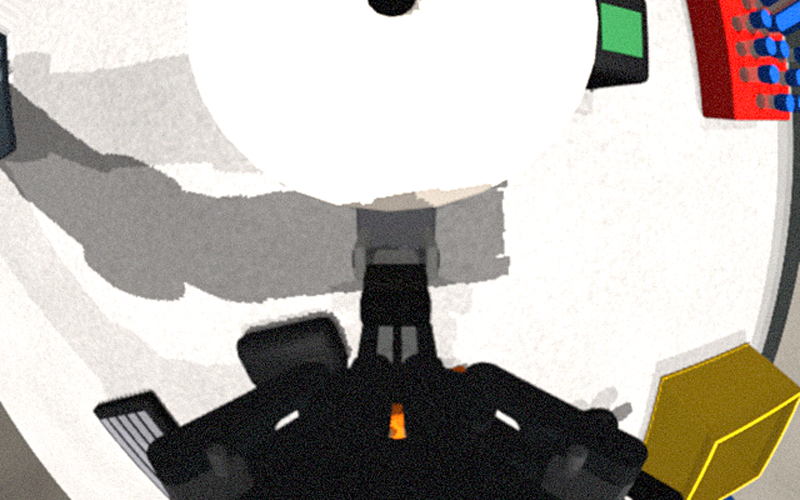

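Request:
arm_command([
  [0.1,0.6,0.1,0,0,0],
  [0.2,1.1,0.1,0,0,0],
  [0.3,1.7,0,0,0,0],
  [0.4,2.2,-0.2,0,0,0],
  [0.5,2.7,-0.5,0,0,0],
  [0.6,3.2,-0.8,0,0,0],
  [0.65,3.6,-1.2,0,0,0],
  [0.7,4,-1.6,0,0,0],
])

```text
clock: 57.22
position: [531.4, -252.4, 142.0]
ee_rot: [0.705, 0.062, 0.704, -0.062]
wrist_force: [-0.8, -1.7, 2.0]
width: -0.004
```

```bash
python3 look.py w41 1.4
```

```text
t 57.32 pos [ 531.3 -252.   141.6] x [-0.     0.001 -1.   ] jaw [ 0.985 -0.173 -0.   ] yaw -10.0 F [-0.6 -0.7 -0.1] w -0.003 q [ 0.73  0.59 -0.57  1.77  0.39  0.9  -0.19]
```

View pics/w41z.png

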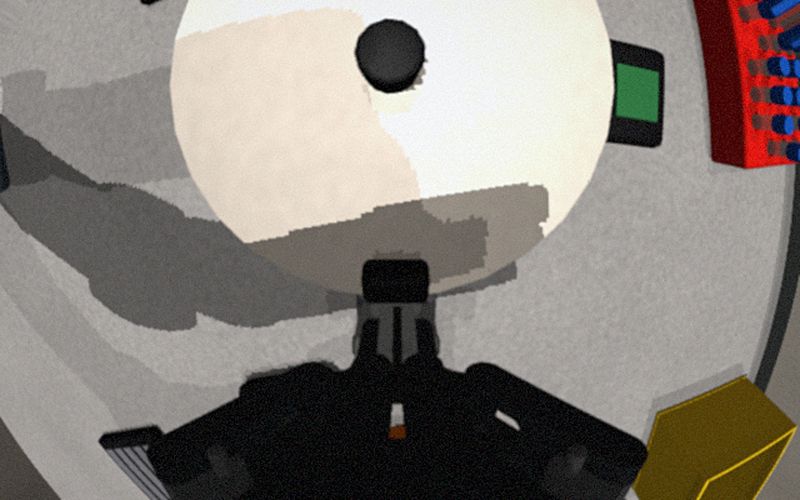

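Request:
arm_command([
  [0,0.3,-0.5,0,0,0],
  [0.1,0.5,-1,0,0,0],
  [0.1,0.7,-1.5,0,0,0],
  [0.15,0.9,-2,0,0,0],
  [0.2,1,-2.2,0,0,0],
  [0.2,1,-2.4,0,0,0],
  [0.2,1,-2.4,0,0,0],
  [0.2,1,-2.4,0,0,0],
])

```text
clock: 57.98
position: [532.9, -243.8, 119.8]
ee_rot: [0.705, 0.062, 0.704, -0.063]
wrist_force: [-5.6, 0.6, 22.5]
width: 0.0
```

Request:
arm_command([
  [0,0,0,0,0,0],
  [0,0,0,0,0,0],
  [0,0,2,0,0,0],
  [0,0,5,0,0,0],
  [0,0,9,0,0,0],
  [0,0,13,0,0,0],
  [0,0,15,0,0,0],
  [0,0,15,0,0,0],
])

```text
clock: 58.65
position: [534.9, -243.4, 272.9]
ee_rot: [0.707, 0.061, 0.702, -0.063]
wrist_force: [0.7, 0.0, -0.6]
width: -0.001
```

```bash
python3 look.py w42 1.4
python3 - <<'E'
from h import *
d=grab("scene","s42"); cv2.imwrite("pics/s42z.png",cv2.resize(d["image"][100:270,150:350,::-1],None,fx=3.5,fy=3.5,interpolation=cv2.INTER_CUBIC))
E
```

```text
t 58.75 pos [ 532.8 -243.4  268.4] x [ 0.    -0.001 -1.   ] jaw [ 0.985 -0.175  0.   ] yaw -10.1 F [-1.2 -0.8 -0.9] w 0.002 q [ 0.76  0.46 -0.63  1.61  0.29  1.16 -0.11]
```

View pics/w42z.png

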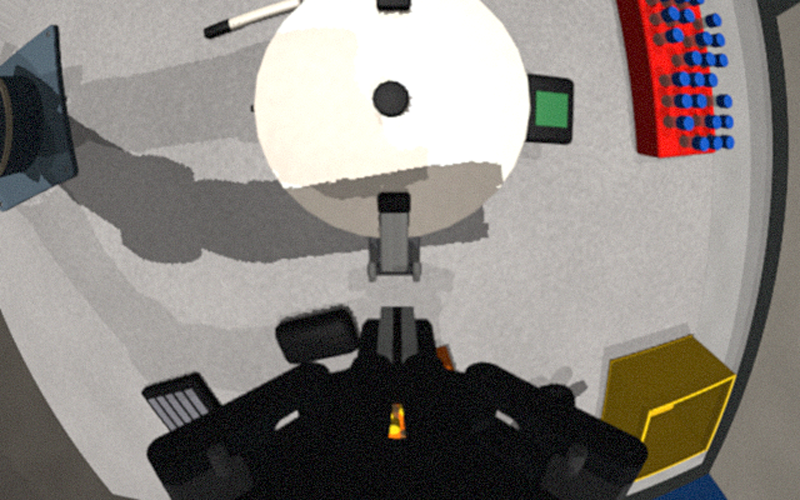

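View pics/s42z.png

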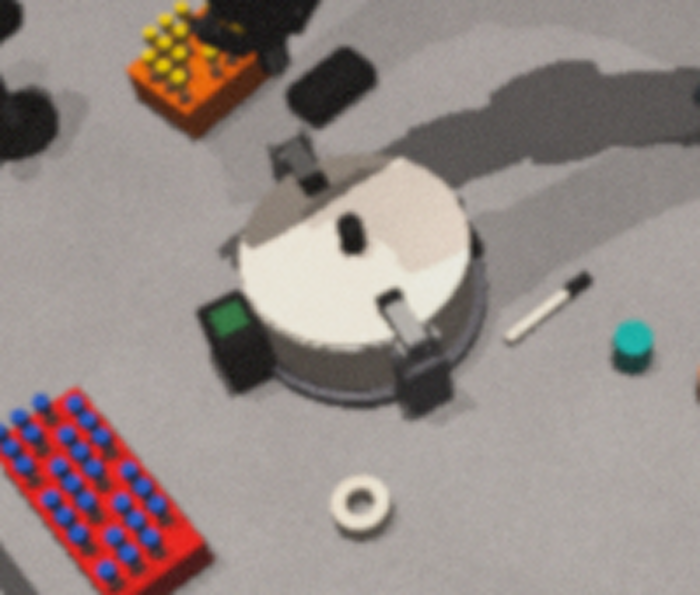

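Request:
arm_command([
  [0,-1,1,0,0,0],
  [0,-2,2,0,0,0],
  [0,-3,3,0,0,0],
  [0,-3,4,0,0,0],
  [0,-3,5,0,0,0],
  [0,-3,5,0,0,0],
  [0,-3,5,0,0,0],
  [0,-3,5,0,0,0],
])

```text
clock: 59.47
position: [532.8, -272.5, 317.6]
ee_rot: [0.704, 0.062, 0.705, -0.061]
wrist_force: [0.5, -0.3, 0.0]
width: 0.002
```

```bash
python3 look.py w43 1.3
python3 - <<'E'
from ka import *
d=load("w43"); C=np.array([548.2,-143.4]); a=np.radians(79.9); u=np.array([np.cos(a),np.sin(a)])
for sg in (1,-1):
  for th in (0,0.12,0.3):
    s=136-62*np.cos(th); print(sg,th,(proj(d,[[*(C+sg*s*u),115+62*np.sin(th)+5]],True)*1.25).round(1))
im=d["image"][0:200,180:460,::-1].astype(float)*1.5
cv2.imwrite("pics/w43y.png",cv2.resize(np.clip(im,0,255).astype(np.uint8),None,fx=2.8,fy=2.8,interpolation=cv2.INTER_CUBIC))
E
```

```text
t 59.57 pos [ 532.7 -272.8  317.6] x [-0.001  0.    -1.   ] jaw [ 0.985 -0.174 -0.001] yaw -10.0 F [-0.2  0.1  0.6] w 0.003 q [ 0.79  0.45 -0.63  1.49  0.27  1.29 -0.04]
1 0 [[390.7  -8.7]]
1 0.12 [[390.6 -11.9]]
1 0.3 [[390.4 -18.6]]
-1 0 [[390.5 153.8]]
-1 0.12 [[390.4 154.9]]
-1 0.3 [[390.2 158.7]]
```

View pics/w43z.png

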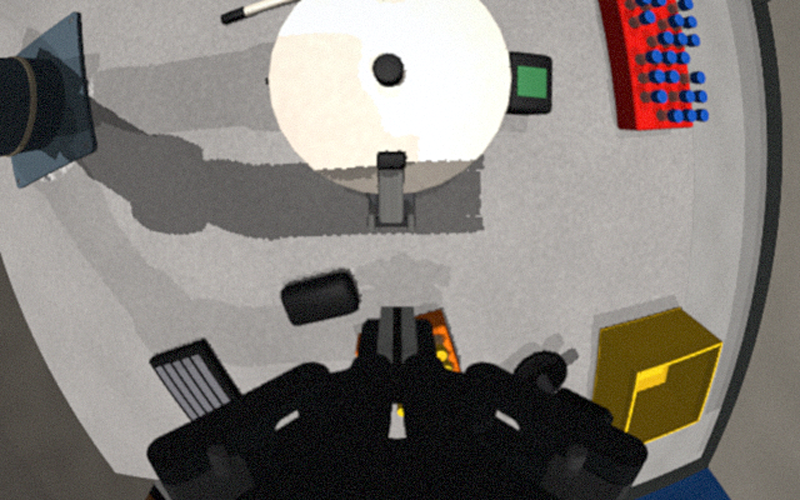

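View pics/w43y.png

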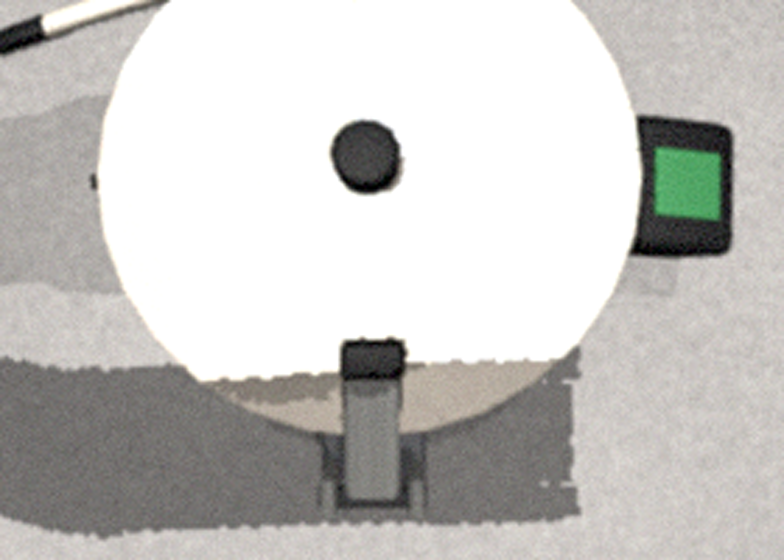

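Run:
```python
from ka import *
d=load("s42"); C=np.array([548.2,-143.4]); a=np.radians(79.9); u=np.array([np.cos(a),np.sin(a)])
for sg in (1,-1):
  for th in (0,0.12,0.3):
    s=136-62*np.cos(th); print(sg,th,((proj(d,[[*(C+sg*s*u),115+62*np.sin(th)+5]])-[150,100])*3.5).round(1))
print(((proj(d,[[546.8,-144,144]])-[150,100])*3.5).round(1))
print(manip.job_done()); st()
```

```text
1 0 [[383.7 291.4]]
1 0.12 [[383.  287.6]]
1 0.3 [[382.7 283.3]]
-1 0 [[314.  183.3]]
-1 0.12 [[312.6 178.6]]
-1 0.3 [[309.8 170.4]]
[[345.4 221.1]]
the job is handed in; nothing more can be done
None
the job is handed in; nothing more can be done
```

I carried out every step of the task and handed the job in at about 60 s of the 210 s allowed. No verdict was reported.

**What I did**
- **Pots:** only three were present, two of the taller kind and one of the lower. I stood them on stations 0, 1 and 2.
- **Turntable:** I turned it anticlockwise to the front mark and then one whole turn more. It overshot by about 4°, so I nudged it back.
- **Lid:** I put the smaller white lid on the tub and pressed down the left clamp, then the right.

**Last checks**
- **Pots:** upright in their pockets in the last views before the lid went on. They cannot be seen under the lid.
- **Knob:** about 169.5° against a front mark at about 170°, well inside the ±8.6° tolerance.
- **Lid:** it came to rest within 1 mm of the expected height and looked level. A circle fitted to it put its centre about 2 mm from the tub's axis; the limit is 8 mm.
- **Clamps:** both stopped solidly (21–22 N) at the height for fully down. The right tip's place in the last wrist view agreed with that. In the last scene picture I judged both arms down by eye.
- **At hand-in:** the arm was clear of everything. The bystanders I could see looked unmoved.

**What went wrong or disagreed**
- During the lap the gripped knob slipped out of the fingers once, about 100° before the end. The pots stayed in place, and I finished the turn with the knob loosely held between the fingers.
- The wrist camera read sizes about 1–2% small, so positions taken from it may be off by about 2 mm.

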